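# Seat the roaster's control card with its ejector levers

### The arm

A 6-joint arm with a two-finger parallel gripper is mounted at the origin on the work surface. World frame = base frame: x ahead of the robot, y to its left, z up, the work surface at z = 0. Lengths are in m, angles in rad, forces in N, time in s.
With the tool pointing down it reaches from about 0.325 to 0.875 m from the base axis. Payload 4.4 kg.
Tool frame: the origin (TCP) lies on the centre line of the jaws, within the pads' length; the fingertips stand 22 mm ahead of it and the grasp point (between the pads) lies 3 mm ahead of it; z points along the fingers, y is the direction in which the jaws open and shut (so a half turn about z gives the same grasp; the last joint's range is limited). The gripper opens to 85 mm and grips with 20 to 120 N. Pads are 22 mm wide; open, the fingers measure 114 mm over their backs; the gripper's body (76 mm by 85 mm) begins 54 mm behind the grasp point. The pads swing forward as they close: fully open they stand 13 mm farther back than shut.
Start: joints at [1.119, 0.207, 1.542, -0, 1.393, -0.15], TCP at [0.17, 0.549, 0.22] pointing down, gripper open.
Joint ranges: [-2.73, 2.73], [-0.86, 2.22], [0.23, 2.46], [-1.11, 4.25], [0.08, 2.63], [-2.82, 2.82]. Speed limits (rad/s): [2.79, 2.79, 3.14, 3.14, 3.14, 3.14].

### API

Orientations are given as a 3x3 rotation matrix whose columns are the frame's x, y, z axes.
In Python, from plant import bot, optics, finish_job gives the robot as it stands. The module is installed in compiled form; this text tells all that it offers.
- The arm moves only by the tool arm_command, never from a script. Its argument "series" is one flat list of numbers, 4 for each row, row after row: the shift along the tool's x, y, z in m, then the turn about the tool's z in rad. In form: [x, y, z, yaw, x, y, z, yaw, ...]. A call has 1 to 8 rows; each row shifts and turns the commanded pose from where the row before left it, along the tool's axes as they then stand; what a row does not reach is not made up. A row lasts 1/12 s, in which the tool goes at most 41.7 mm and 7.16 degrees, less where a joint would pass 70% of its speed; a pose out of reach is approached as far as the arm can. A call is refused whole if a number of a shift passes 0.0417 or a number of a turn 0.125, either way. A call with a gripper value outside its range is refused whole. "jaw" is the opening, from -1 (shut) to 1 (fully open), set as the call begins (left out, the last holds). The fingers move at their own pace and stop on an object; the grip force is fixed at half the most. Time passes only in rows, so rows that do not move let the fingers close. It gives the time, the measured TCP pose, the force and the opening at its end, in the units of the state.
- bot.get_state(): the state, without advancing time (a new reading comes with each control period).
- optics.camera(name): name is "scene" or "top" or "wrist"; returns a dict with "pixels" (420x560x3 uint8, blue, green, red), "K" (3x3 intrinsics, pixels), "R" (3x3) and "t" (3): a world point X has camera coordinates R X + t. Camera axes: x right, y down, z forward; pixel columns grow to the right and rows downward; lengths in m; the calibration is good to about 2 mm. A picture is of the moment at which its call begins. There is no depth.
- finish_job(): hands the job in, once; it reports no verdict.
The state is a dict: "clock": time; "q": joint angles; "dq": joint speeds; "effort": joint torques, N m; "ee_pos": TCP position; "tcp_rot": TCP orientation; "contact_force": force on the tool from outside, world axes, zero at the start; "ft_torque": the same for the moment, N m; "finger_gap": finger opening in m.
Only numpy, scipy, OpenCV 4.12 (cv2) and the standard library are available. Lean on these libraries where they do the work, as an engineer would, in place of code of your own. Each camera call takes 0.05 s, during which the arm holds its last target.

### The job

Take the sample roaster's control card out of its rack and stand it in the slot of the socket, letting go while it still stands proud on the spring contacts and both ejector levers are still out. Then swing both levers inward so that they draw the card down until each end is firmly home on its seat, and leave the levers there holding it: feel for the stop, since its depth differs from socket to socket, do not force a lever beyond it, do not press the card home by hand, and leave the other things where they are.

Things in the scene. Friction and masses are not known exactly. Their poses are not given: they have to be found in the camera images.
- card_center (a point): Centre (half-way up) of the control card: an upright plate 10 mm thick (x), 110 mm long (y), 85 mm high, with a central black grip tab on top, 40 mm long, 20 mm high, 10 mm thick; tab top 52.5 mm above this point, card's lower edge 52.5 mm below. Alike both ways round. About 320 g, give or take a quarter. It starts upright in the rack.
- card_ear (a point): Upper face, at its outer end, of the ear at one end of the card (17.5 mm beyond the body, 8 mm high, 10 mm thick, on the +y end as the card stands in the rack); 14.5 mm below the card's centre. The lever's hook presses on it.
- rack: Fixed plastic rack 56 x 140 x 28 mm in which the card stands at the start; origin at the centre of its underside, y along the groove. Groove floor 6 mm above the table, groove 22 mm deep, 14 mm wide.
- dock: Fixed socket, dark base plate 80 x 230 x 10 mm; origin at the centre of its underside on the table, y along the slot, z up. Slot at its centre, 12 mm wide (x), 115 mm long between end stops, sloping lips with tops 43.5 mm above the table. Two springs in it hold the inserted card proud, lower edge 18.5 mm above the table (card's centre 71 mm); each pushes up with 3 N at first, 0.5 N more per mm.
- seat_left: Seat hidden between cheeks under the ear at the card's left (+y of the dock) end; this origin lies on the table under it, 63 mm from the dock's centre, and does not tell its depth. When home, the card's lower edge is 12 to 17 mm above the table, differing at each end and each time. The springs lift the card off again unless the lever holds it down.
- seat_right: The same at the right (-y) end.
- lever_left (a joint): Angle of the left (+y) lever, rad, growing outward (top away from the card), range -0.07 to 1.1, starts at 0.80 to 0.98; at 0 its handle leans 0.15 rad inward of upright. Hinge along the dock's x, 84 mm from its centre, 43 mm above the table. Its hook meets the card's ear at about 0.4; home is somewhere from 0.28 to -0.05. The stiff hinge stays where it is left.
- lever_right (a joint): The same for the right (-y) lever; it also grows as it swings outward (towards -y).
- tip_left (a point): Centre of the black cross bar at the left lever's top, 76 mm from the hinge; bar 12 mm thick, 30 mm long (dock's x). Free space outside it, to push it inward with closed fingers. It rises on its arc: fingers that do not follow it bind. It takes 2 to 6 N to swing, also against the springs, and climbs steeply at the seat: 7 to 10 N is firmly home, over 13 N bends the lever.
- tip_right (a point): The same for the right lever.
- tin: Bystander: steel sample tin 72 mm across, 100 mm high; origin at its base.
- jar: Bystander: brown glass jar 68 mm across, 90 mm high; origin at its base.
- bowl: Bystander: white cupping bowl 96 mm across, 60 mm high; origin at its base.
- spoon: Bystander: spoon lying on the table; origin at its middle.
- driver: Bystander: screwdriver lying on the table; origin at its middle.
- mug: Bystander: white mug 80 mm across, 90 mm high; origin at its base.
- timer: Bystander: small black timer box 55 x 75 x 22 mm; origin at its base.
Mind the look-alikes: they are no part of the job. Leave any blue or brown look-alike of the dock alone. Leave any yellow look-alike of the part that bears card_center alone.

How it is judged:
On the way:
1. the card stands in the slot, let go, proud on the springs, with both levers still out (x of card_center in the frame of dock between -0.004 and 0.004 m and y of card_center in the frame of dock between -0.008 and 0.008 m and angle between the y axis of card_center and the y axis of dock, either way round below 0.12 rad and z of card_center in the frame of dock between 0.067 and 0.076 m and angle between card_center's own z axis and vertical below 0.12 rad and contact force between the fingers and card below 0.2 N and value of joint each of lever_left, lever_right above 0.6 rad), for 0.2 s.
At the end, for the whole second after the job is handed in: The card is upright in the socket's slot (within 4 mm across, 8 mm along, 0.12 rad), both levers in (below 0.4 rad) and left there, each end of the card held down on its hidden seat with more than 1 N, card at rest (x of card_center in the frame of dock between -0.004 and 0.004 m and y of card_center in the frame of dock between -0.008 and 0.008 m and angle between the y axis of card_center and the y axis of dock, either way round below 0.12 rad and z of card_center in the frame of dock below 0.0705 m and angle between card_center's own z axis and vertical below 0.1 rad and contact force between card and seat_left above 1 N and contact force between card and seat_right above 1 N and value of joint each of lever_left, lever_right below 0.4 rad and linear speed of card below 0.01 m/s); the robot touches nothing.
It fails at once if a lever is forced: more than 14 N by the fingers (contact force between the fingers and lever_left above 14 N or contact force between the fingers and lever_right above 14 N).
It fails at once if the card is pressed onto its seats by hand (contact force between the fingers and card above 1 N and (contact force between card and seat_left above 3 N or contact force between card and seat_right above 3 N)).
It fails at once if another thing is moved by more than 40 mm (distance of any of tin, jar, bowl, spoon, driver, mug, timer from where it was at the start of the episode above 0.04 m).
It also fails if it takes over 72 s, if anything falls off the work surface, if the arm or the gripper's body presses on something with over 40 N, if the wrist force passes 120 N, or if a joint passes its speed limit or range.

## Working session

There is one attempt and no reset: what is moved stays moved. The work goes in short steps, Python scripts to look and compute and a tool call to move; the robot and the scene stay as the last step left them, time stands still between calls to the robot, and variables do not carry over. Pictures are saved under pics/ and viewed, and the job is handed in when it is done.

Besides the shell and the picture viewer there is one more tool, called after "Emit:" by a JSON object that holds its "api" and its "payload", one argument or row to a line. arm_command: Moves the arm, as the interface text tells. Its arguments: {"type":"object","properties":{"series":{"type":"array"},"jaw":{"type":"number"}},"required":["series"]}

```bash
mkdir -p pics
cat > h.py <<'E'
import numpy as np, cv2
from plant import bot, optics
def snap(name,fn):
    c=optics.camera(name); cv2.imwrite('pics/'+fn,c['pixels']); np.savez('pics/'+fn[:-4]+'.npz',**{k:np.array(v) for k,v in c.items()}); return c
def load(fn): return dict(np.load('pics/'+fn+'.npz'))
def ray(c,uv):
    d=np.linalg.inv(c['K'])@np.array([uv[0],uv[1],1.0]); R=c['R']; o=-R.T@c['t']; d=R.T@d; return o,d/np.linalg.norm(d)
def onz(c,uv,z):
    o,d=ray(c,uv); return o+d*(z-o[2])/d[2]
def tri(*obs):
    A=np.zeros((3,3));b=np.zeros(3);rs=[ray(c,uv) for c,uv in obs]
    for o,d in rs:
        P=np.eye(3)-np.outer(d,d);A+=P;b+=P@o
    X=np.linalg.solve(A,b); return X,[np.linalg.norm((np.eye(3)-np.outer(d,d))@(X-o)) for o,d in rs]
def proj(c,X):
    p=c['K']@(c['R']@np.array(X)+c['t']); return p[:2]/p[2]
E
python3 - <<'E'
from h import *
print(bot.get_state())
for n in ['scene','top','wrist']:
    c=snap(n,n+'0.png'); print(n,c['K'],-c['R'].T@c['t'],c['R'])
E
```

```text
{'clock': 0.0, 'q': array([ 1.11951107e+00,  2.07419394e-01,  1.54296365e+00,  2.08939623e-05,
        1.39350286e+00, -1.50493316e-01]), 'dq': array([-4.93680921e-04,  3.27500343e-04, -7.75254184e-04, -2.51666035e-04,
        2.47058331e-04, -5.50141431e-05]), 'effort': array([ 1.34008474e-04, -3.83026743e+01, -2.91603166e+01, -2.10039689e-04,
        1.06490823e-02,  3.88557154e-06]), 'ee_pos': array([0.17001356, 0.54846924, 0.21902154]), 'tcp_rot': array([[-9.55100869e-01,  2.96279077e-01, -1.01864516e-03],
       [ 2.96280604e-01,  9.55098729e-01, -2.05469668e-03],
       [ 3.64143066e-04, -2.26424739e-03, -9.99997370e-01]]), 'contact_force': array([ 0.252793  , -0.75408647,  0.16799838]), 'ft_torque': array([0.03476746, 0.01971296, 0.03489153]), 'finger_gap': 0.0849820684107039}
scene [[443.84875134   0.         284.87374037]
 [  0.         443.84875134 215.39479037]
 [  0.           0.           1.        ]] [1.23497501 0.21752238 1.2278259 ] [[-0.30729697  0.95161278 -0.00130009]
 [ 0.77942923  0.25091079 -0.57405039]
 [-0.54594748 -0.17741727 -0.81881894]]
top [[532.64785011   0.         267.10488407]
 [  0.         532.64785011 210.7388631 ]
 [  0.           0.           1.        ]] [ 0.42844094 -0.02351864  1.67487762] [[ 0.00598946 -0.9999646  -0.00591045]
 [-0.99805058 -0.00561061 -0.06215748]
 [ 0.06212212  0.00627122 -0.99804885]]
wrist [[371.28480244   0.         278.74759774]
 [  0.         371.28480244 210.10211014]
 [  0.           0.           1.        ]] [0.08999777 0.57469907 0.37285738] [[ 0.29600422  0.95518486 -0.00184182]
 [ 0.90347302 -0.27935223  0.32511356]
 [ 0.31002903 -0.09789902 -0.94567319]]
```

View pics/scene0.png

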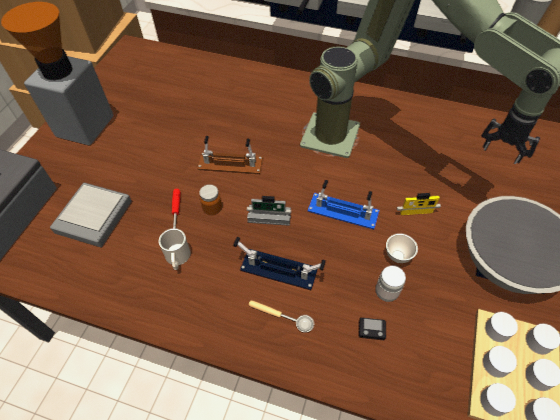

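View pics/top0.png

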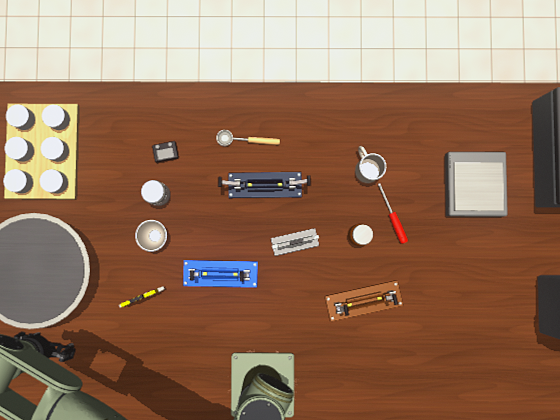

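View pics/wrist0.png

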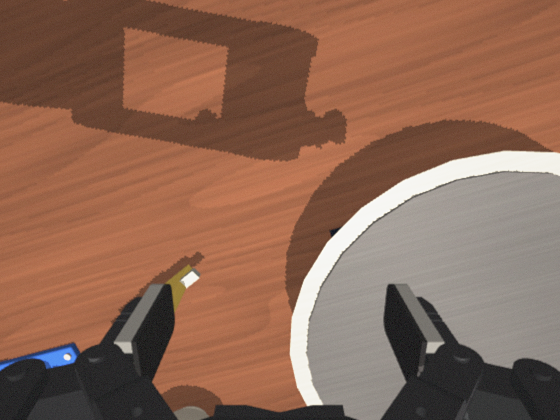

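The card could be the green card in the grey rack (scene 268,208; top 295,242) or the yellow look-alike (scene 418,204; top 141,297). The dock could be the dark one (scene 278,268; top 264,185), the blue one (343,208; 220,274) or the brown one (230,162; 364,300). By the description I choose the green card in the grey rack and the dark dock. A close crop will check that.

Run:
```python
from h import *
a=load('scene0')['pixels'];b=load('top0')['pixels']
z=lambda im,x,y,w,h:cv2.resize(im[y:y+h,x:x+w],(400,300),interpolation=cv2.INTER_CUBIC)
o=np.vstack([np.hstack([z(a,228,180,80,60),z(a,230,230,100,75)]),np.hstack([z(b,255,212,80,60),z(b,212,148,106,80)])])
cv2.imwrite('pics/crop0.png',o)
```

```text
(no output)
```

View pics/crop0.png

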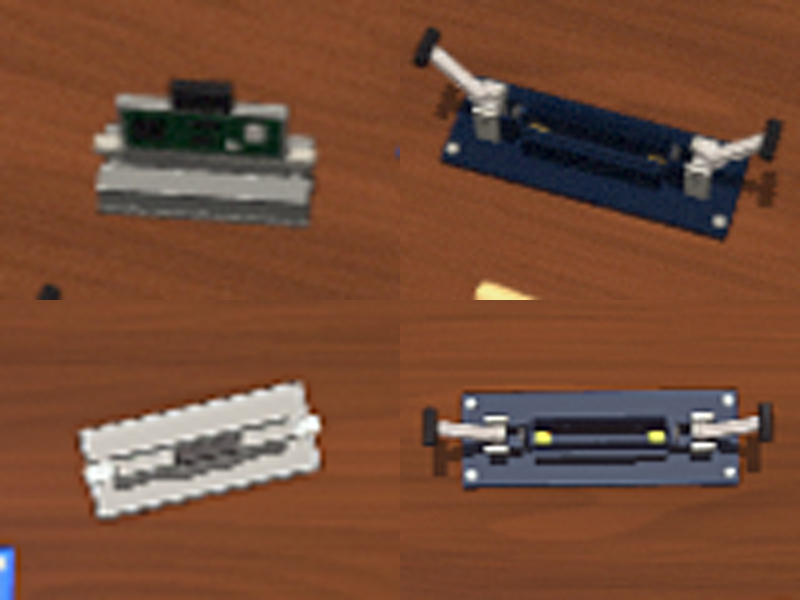

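The crop shows a green card with a black tab in the grey rack, and a dark socket with both levers out, so the choice holds. Next is a rough measurement, then a closer look with the wrist camera.

Run:
```python
from h import *
c=load('top0');s=load('scene0')
im=c['pixels']
hsv=cv2.cvtColor(im,cv2.COLOR_BGR2HSV)
def big(m,x0,y0,x1,y1):
    mm=np.zeros_like(m);mm[y0:y1,x0:x1]=m[y0:y1,x0:x1]
    pts=np.argwhere(mm)[:,::-1].astype(np.float32); return cv2.minAreaRect(pts),len(pts)
grey=((hsv[...,1]<60)&(hsv[...,2]>60)).astype(np.uint8)
r=big(grey,262,220,328,265);print('rack',r)
bx=cv2.boxPoints(r[0][0:3]);P=np.array([onz(c,p,.028) for p in bx]);print(P.round(4),P.mean(0))
blue=((hsv[...,0]>95)&(hsv[...,0]<135)&(hsv[...,1]>60)).astype(np.uint8)
r=big(blue,222,165,308,203);print('dock',r)
bx=cv2.boxPoints(r[0]);P=np.array([onz(c,p,.010) for p in bx]);print(P.round(4),P.mean(0))
# levers bars: scene crop->pixels
for n,ps,pt in [('left', (230+27*.25,230+47*.25),(212+30*.265,148+(426-300)*.267)),('right',(230+(770-400)*.25,230+138*.25),(212+(766-400)*.265,148+(423-300)*.267))]: print(n,ps,pt,tri((s,ps),(c,pt)))
print('tab',tri((s,(228+201*.2,180+90*.2)),(c,(255+210*.2,212+150*.2))))
print('others yellow',onz(c,(141,297),.08))
```

```text
rack (((295.0184326171875, 241.5790252685547), (18.275753021240234, 47.75067901611328), 76.86598205566406), 840)
[[ 0.4463 -0.0217  0.028 ]
 [ 0.4807 -0.1652  0.028 ]
 [ 0.4259 -0.178   0.028 ]
 [ 0.3916 -0.0348  0.028 ]] [ 0.43611797 -0.09989819  0.028     ]
dock (((264.5, 184.5), (25.0, 71.0), 90.0), 667)
[[ 0.6536  0.1076  0.01  ]
 [ 0.6547 -0.1158  0.01  ]
 [ 0.5758 -0.1159  0.01  ]
 [ 0.5746  0.1068  0.01  ]] [ 0.61466815 -0.00433496  0.01      ]
left (236.75, 241.75) (219.95, 181.642) (array([0.65116418, 0.01455616, 0.27036703]), [np.float64(0.1127353189764873), np.float64(0.11273531897648723)])
right (322.5, 264.5) (308.99, 180.841) (array([ 0.61316644, -0.00368183,  0.10592151]), [np.float64(0.133096743180926), np.float64(0.13309674318092599)])
tab (array([ 0.43397051, -0.10067999,  0.09811987]), [np.float64(0.0018913805539805563), np.float64(0.0018913805539806296)])
others yellow [0.26854699 0.36003359 0.08      ]
```

```bash
cat >> h.py <<'E'
def yawof(R): return np.arctan2(R[1,1],R[0,1])   # world angle of tool y
def plan(tgt,yaw,n,start=None,dec=4):
    """tgt world TCP, yaw=world angle of tool y"""
    st=bot.get_state(); p=np.array(st['ee_pos']) if start is None else np.array(start[0]); y=yawof(st['tcp_rot']) if start is None else start[1]
    t=-(yaw-y); 
    t=(t+np.pi/2)%np.pi-np.pi/2
    out=[];
    for i in range(n):
        X=np.array([-np.sin(y),np.cos(y),0]);Y=np.array([np.cos(y),np.sin(y),0])
        d=(np.array(tgt)-p)/(n-i); dl=[round(X@d,dec),round(Y@d,dec),round(-d[2],dec)]
        tr=round(t/(n-i),4); t-=tr
        p=p+X*dl[0]+Y*dl[1]+np.array([0,0,-dl[2]]); y-=tr
        out.append(dl+[tr])
    for k in range(0,n,8): print([float(v) for r in out[k:k+8] for v in r])
    print('end',p.round(4),y)
E
python3 - <<'E'
from h import *
plan([.436,-.10,.26],np.radians(13.5),24,dec=3)
E
```

```text
[-0.019, -0.023, -0.002, 0.0431, -0.02, -0.022, -0.002, 0.0431, -0.02, -0.021, -0.002, 0.0431, -0.021, -0.02, -0.002, 0.0431, -0.022, -0.019, -0.002, 0.0431, -0.023, -0.018, -0.002, 0.0431, -0.024, -0.017, -0.002, 0.0431, -0.024, -0.016, -0.002, 0.0431]
[-0.025, -0.015, -0.002, 0.0431, -0.026, -0.014, -0.002, 0.0431, -0.026, -0.013, -0.001, 0.0431, -0.027, -0.011, -0.002, 0.0431, -0.027, -0.01, -0.001, 0.0431, -0.028, -0.009, -0.002, 0.0431, -0.028, -0.008, -0.001, 0.0431, -0.028, -0.007, -0.002, 0.0431]
[-0.029, -0.006, -0.001, 0.0431, -0.029, -0.004, -0.002, 0.0431, -0.029, -0.003, -0.001, 0.0431, -0.029, -0.002, -0.002, 0.0431, -0.029, -0.0, -0.001, 0.0431, -0.029, 0.001, -0.002, 0.0431, -0.029, 0.002, -0.001, 0.0431, -0.029, 0.003, -0.002, 0.0431]
end [ 0.4359 -0.0995  0.2603] 0.23562609742438936
```

Emit:
{"api": "arm_command", "payload": {
  "series": [-0.019, -0.023, -0.002, 0.0431, -0.02, -0.022, -0.002, 0.0431, -0.02, -0.021, -0.002, 0.0431, -0.021, -0.02, -0.002, 0.0431, -0.022, -0.019, -0.002, 0.0431, -0.023, -0.018, -0.002, 0.0431, -0.024, -0.017, -0.002, 0.0431, -0.024, -0.016, -0.002, 0.0431]
}}

```text
clock: 0.82
ee_pos: [0.2586, 0.3308, 0.236]
tcp_rot: [[-0.798, 0.603, -0.0], [0.603, 0.798, -0.0], [-0.0, -0.0, -1.0]]
contact_force: [0.6, -0.7, 0.9]
finger_gap: 0.0854
```

Emit:
{"api": "arm_command", "payload": {
  "series": [-0.025, -0.015, -0.002, 0.0431, -0.026, -0.014, -0.002, 0.0431, -0.026, -0.013, -0.001, 0.0431, -0.027, -0.011, -0.002, 0.0431, -0.027, -0.01, -0.001, 0.0431, -0.028, -0.009, -0.002, 0.0431, -0.028, -0.008, -0.001, 0.0431, -0.028, -0.007, -0.002, 0.0431]
}}

```text
clock: 1.48
ee_pos: [0.3471, 0.1154, 0.249]
tcp_rot: [[-0.547, 0.837, -0.0], [0.837, 0.547, 0.0], [0.0, -0.0, -1.0]]
contact_force: [0.4, -0.2, 0.1]
finger_gap: 0.0854
```

Emit:
{"api": "arm_command", "payload": {
  "series": [-0.029, -0.006, -0.001, 0.0431, -0.029, -0.004, -0.002, 0.0431, -0.029, -0.003, -0.001, 0.0431, -0.029, -0.002, -0.002, 0.0431, -0.029, 0, -0.001, 0.0431, -0.029, 0.001, -0.002, 0.0431, -0.029, 0.002, -0.001, 0.0431, -0.029, 0.003, -0.002, 0.0431]
}}

```text
clock: 2.15
ee_pos: [0.4361, -0.1003, 0.2608]
tcp_rot: [[-0.231, 0.973, -0.001], [0.973, 0.231, 0.0], [0.001, -0.0, -1.0]]
contact_force: [0.5, 0.8, -0.4]
finger_gap: 0.0856
```

Run:
```python
from h import *
c=snap('wrist','w1.png'); s=bot.get_state(); print(s['clock'],s['ee_pos'],yawof(s['tcp_rot']),s['q'],-c['R'].T@c['t'])
```

```text
2.2 [ 0.43833006 -0.10510238  0.26153835] 0.2284280249831686 [-0.42508887 -0.09980798  1.77736757 -0.00363092  1.46014124 -0.65312061] [ 0.41702721 -0.01747126  0.41457953]
```

View pics/w1.png

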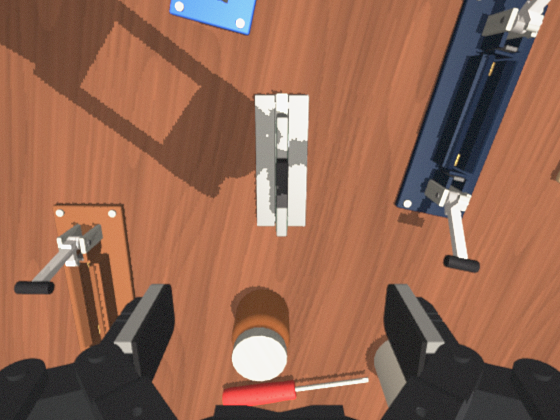

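The wrist view shows the card in its rack at about (282,165). The dark dock runs along the right side, with its right lever bar at (462,264). The brown dock is at the left and the jar is at (262,350). Next I take two views over the dock that also include the rack.

Run:
```python
from h import *
plan([.59,.06,.28],0,8,dec=3)
```

```text
[0.016, 0.023, -0.002, 0.0286, 0.016, 0.023, -0.002, 0.0285, 0.017, 0.022, -0.002, 0.0286, 0.018, 0.022, -0.002, 0.0285, 0.018, 0.021, -0.003, 0.0286, 0.019, 0.021, -0.002, 0.0285, 0.02, 0.02, -0.003, 0.0286, 0.02, 0.019, -0.002, 0.0285]
end [0.5898 0.06   0.2795] 2.8024983168613987e-05
```

Emit:
{"api": "arm_command", "payload": {
  "series": [0.016, 0.023, -0.002, 0.0286, 0.016, 0.023, -0.002, 0.0285, 0.017, 0.022, -0.002, 0.0286, 0.018, 0.022, -0.002, 0.0285, 0.018, 0.021, -0.003, 0.0286, 0.019, 0.021, -0.002, 0.0285, 0.02, 0.02, -0.003, 0.0286, 0.02, 0.019, -0.002, 0.0285]
}}

```text
clock: 2.87
ee_pos: [0.587, 0.0687, 0.2789]
tcp_rot: [[-0.006, 1.0, -0.001], [1.0, 0.006, -0.0], [-0.0, -0.001, -1.0]]
contact_force: [0.8, -0.9, -0.2]
finger_gap: 0.0853
```

Emit:
{"api": "arm_command", "payload": {
  "series": [0, 0, 0, 0, 0, 0, 0, 0, 0, 0, 0, 0]
}}

```text
clock: 3.12
ee_pos: [0.5857, 0.0671, 0.2785]
tcp_rot: [[-0.008, 1.0, -0.002], [1.0, 0.008, -0.001], [-0.0, -0.002, -1.0]]
contact_force: [0.3, 0.1, 0.4]
finger_gap: 0.0852
```

Run:
```python
from h import *
c=snap('wrist','w2.png'); s=bot.get_state(); print(s['clock'],s['ee_pos'],yawof(s['tcp_rot']),s['contact_force'])
plan([.52,.04,.26],0.1,6,dec=3)
```

```text
3.1667 [0.58560025 0.06672076 0.27867843] 0.0070163315954862625 [-0.37107542 -0.63196646  0.12562963]
[-0.004, -0.011, 0.003, -0.0155, -0.004, -0.011, 0.003, -0.0155, -0.004, -0.011, 0.003, -0.0155, -0.004, -0.011, 0.003, -0.0155, -0.004, -0.011, 0.003, -0.0155, -0.004, -0.012, 0.004, -0.0155]
end [0.5198 0.0397 0.2597] 0.10001633159548626
```

View pics/w2.png

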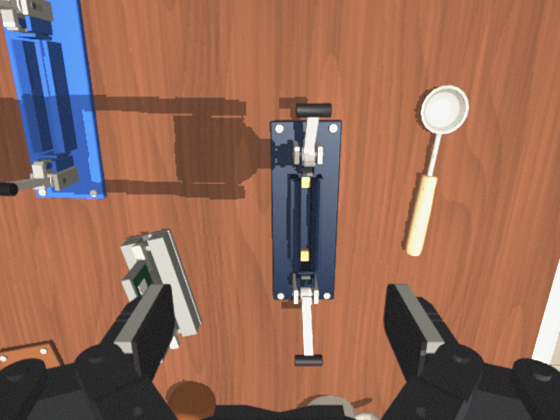

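Emit:
{"api": "arm_command", "payload": {
  "series": [-0.008, -0.011, 0.003, -0.0155, -0.008, -0.011, 0.003, -0.0155, -0.008, -0.011, 0.003, -0.0155, -0.008, -0.011, 0.003, -0.0155, -0.008, -0.011, 0.003, -0.0155, -0.008, -0.012, 0.004, -0.0155, 0, 0, 0, 0, 0, 0, 0, 0]
}}

```text
clock: 3.83
ee_pos: [0.5209, 0.0153, 0.2602]
tcp_rot: [[-0.097, 0.995, 0.0], [0.995, 0.097, 0.0], [0.0, 0.0, -1.0]]
contact_force: [-0.4, -0.2, 0.6]
finger_gap: 0.0848
```

Run:
```python
from h import *
c=snap('wrist','w3.png'); s=bot.get_state(); print(s['clock'],s['ee_pos'],yawof(s['tcp_rot']),s['contact_force'])
```

```text
3.8833 [0.52162786 0.01569951 0.26054714] 0.09842348796920077 [-0.29133712 -0.68531692  0.03116714]
```

View pics/w3.png

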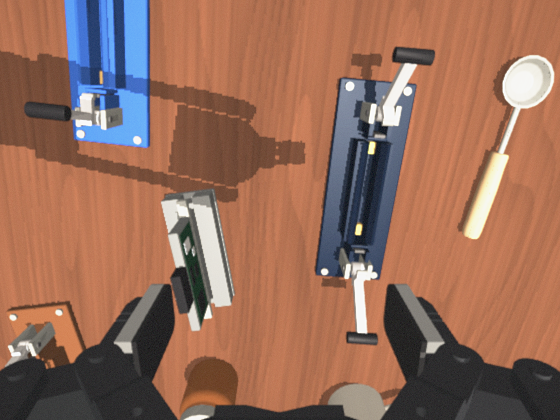

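Views w2 and w3 show these points:

| Point | w2 | w3 |
|---|---|---|
| Dock screws | (279,128), (334,128), (281,296), (329,296) | (350,87), (407,90), (325,271), (374,276) |
| Lever bars | (313,110), (309,360) | (413,56), (362,339) |
| Card and rack | at left | at left |

Now I refine and triangulate.

Run:
```python
from h import *
w1,w2,w3=load('w1'),load('w2'),load('w3')
def blob(c,uv,f,r=8):
    u,v=map(int,uv);im=c['pixels'][v-r:v+r+1,u-r:u+r+1].astype(int);m=f(im)
    n,l,s,cen=cv2.connectedComponentsWithStats(m.astype(np.uint8));k=1+np.argmax(s[1:,4]);return cen[k]+[u-r,v-r],int(s[k,4])
white=lambda im:im.min(-1)>135
a=[];P={}
for n,p,q in zip('ABCD',[(279,128),(334,128),(281,296),(329,296)],[(350,87),(407,90),(325,271),(374,276)]):
    pa,na=blob(w2,p,white,6);pb,nb=blob(w3,q,white,6);X,e=tri((w2,pa),(w3,pb));P[n]=X;print(n,pa.round(1),na,pb.round(1),nb,X.round(4),np.round(e,4),onz(w2,pa,.01)[:2].round(4),onz(w3,pb,.01)[:2].round(4))
C=sum(P.values())/4;print('center',C)
d=(P['A']+P['B']-P['C']-P['D']);print('yaw y', -np.arctan2(d[0],d[1]))
# bars
dark=lambda im:im.max(-1)<45
for n,p,q in [('L',(313,110),(413,56)),('R',(309,360),(362,339))]:
    pa,na=blob(w2,p,dark,22);pb,nb=blob(w3,q,dark,22);X,e=tri((w2,pa),(w3,pb));print(n,pa.round(1),na,pb.round(1),nb,X.round(4),np.round(e,4))
# springs yellow
yel=lambda im:(im[...,2]>130)&(im[...,0]<100)&(im[...,1]>110)
for p,q in [((306,183),(372,147)),((305,256),(359,230))]:
    pa,na=blob(w2,p,yel,7);pb,nb=blob(w3,q,yel,7);X,e=tri((w2,pa),(w3,pb));print('spr',pa.round(1),na,pb.round(1),nb,X.round(4),np.round(e,4))
z=lambda im,x,y,w,h:cv2.resize(im[y:y+h,x:x+w],(400,600),interpolation=cv2.INTER_CUBIC)
cv2.imwrite('pics/crop1.png',np.hstack([z(w1['pixels'],232,86,100,150),z(w3['pixels'],150,185,100,150)]))
```

```text
A [279.1 128.2] 66 [349.5  85.9] 90 [0.5852 0.1037 0.0122] [0.0001 0.0001] [0.5852 0.1035] [0.5856 0.1036]
B [333.  127.9] 71 [405.9  89.7] 106 [0.6451 0.1049 0.0091] [0.0009 0.0009] [0.6455 0.1043] [0.6442 0.1056]
C [280.2 295.8] 38 [324.2 271.3] 45 [ 0.5884 -0.1095  0.0139] [0. 0.] [ 0.5884 -0.1119] [ 0.5892 -0.1116]
D [326.6 295.6] 35 [371.6 274.7] 76 [ 0.6498 -0.1141  0.004 ] [0.0005 0.0005] [ 0.6491 -0.111 ] [ 0.6475 -0.1105]
center [ 0.61710788 -0.00376732  0.00980691]
yaw y 0.01825852686459462
L [327. 104.] 1 [394.4  54.9] 31 [ 0.6347  0.1339 -0.0052] [0.0066 0.0066]
R [303.  356.6] 21 [372.1 334.5] 12 [ 0.6099 -0.0906  0.1513] [0.002 0.002]
spr [301. 181.] 7 [375. 144.] 5 [0.609  0.0544 0.0581] [0.001 0.001]
spr [304.5 250.1] 8 [359.  223.2] 5 [ 0.6174 -0.0408  0.0219] [0.0003 0.0003]
```

View pics/crop1.png

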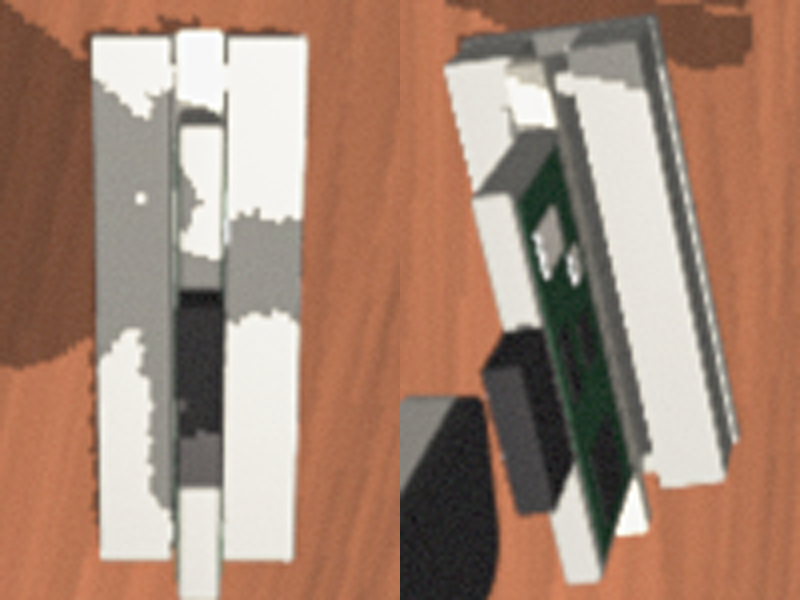

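Run:
```python
from h import *
w1,w2,w3=load('w1'),load('w2'),load('w3')
f1=lambda x,y:(232+x/4,86+y/4); f3=lambda x,y:(150+(x-400)/4,185+y/4)
print('tabtop',tri((w1,f1(201,395)),(w3,f3(517,440))))
print('near edge',tri((w1,f1(201,303)),(w3,f3(502,366))), 'far',tri((w1,f1(201,487)),(w3,f3(537,512))))
for h in (.101,.106,.111): print(h,onz(w1,f1(201,395),h),onz(w3,f3(517,440),h))
# rack corners  w1 / w3
for a,b in [((93,36),(446,66)),((306,38),(655,18)),((100,558),None),((294,560),(727,484))]:
    if b: print('rack',tri((w1,f1(*a)),(w3,f3(*b))))
    print(onz(w1,f1(*a),.028).round(4))
# card yaw from w1: body top edges line
print('body',onz(w1,f1(202,120),.091),onz(w1,f1(199,600),.04),'tab ends',onz(w1,f1(201,303),.111),onz(w1,f1(201,487),.111))
z=lambda im,x,y,w,h:cv2.resize(im[y:y+h,x:x+w],(400,300),interpolation=cv2.INTER_CUBIC)
A,B=w2['pixels'],w3['pixels']
cv2.imwrite('pics/crop2.png',np.vstack([np.hstack([z(A,270,80,80,60),z(A,270,320,80,60)]),np.hstack([z(B,360,30,80,60),z(B,325,300,80,60)])]))
cv2.imwrite('pics/crop3.png',cv2.resize(A[110:310,262:350],(352,800-200)))
```

```text
tabtop (array([ 0.43842303, -0.09631718,  0.11153323]), [np.float64(5.859535233619695e-05), np.float64(5.859535233624631e-05)])
near edge (array([ 0.43415778, -0.07773787,  0.11001698]), [np.float64(0.0003791893377200569), np.float64(0.00037918933772016145)]) far (array([ 0.44321495, -0.11648362,  0.11044613]), [np.float64(6.545883132116242e-05), np.float64(6.545883132117171e-05)])
0.101 [ 0.43911984 -0.09901695  0.101     ] [ 0.43587005 -0.10320265  0.101     ]
0.106 [ 0.43876757 -0.09771671  0.106     ] [ 0.43710153 -0.09995521  0.106     ]
0.111 [ 0.43841531 -0.09641647  0.111     ] [ 0.43833302 -0.09670776  0.111     ]
rack (array([ 0.39684679, -0.0348232 ,  0.02754849]), [np.float64(0.00045714329328442216), np.float64(0.00045714329328439115)])
[ 0.3965 -0.0345  0.028 ]
rack (array([ 0.44998374, -0.02295857,  0.00432104]), [np.float64(0.00013577742987709175), np.float64(0.00013577742987707107)])
[ 0.4482 -0.0227  0.028 ]
[ 0.4278 -0.1703  0.028 ]
rack (array([ 0.48086591, -0.15807254,  0.02970199]), [np.float64(0.0005766959028708969), np.float64(0.0005766959028708631)])
[ 0.4807 -0.1583  0.028 ]
body [ 0.42592623 -0.04302715  0.091     ] [ 0.45644316 -0.17127752  0.04      ] tab ends [ 0.43380887 -0.07729703  0.111     ] [ 0.44321758 -0.11634876  0.111     ]
```

View pics/crop2.png

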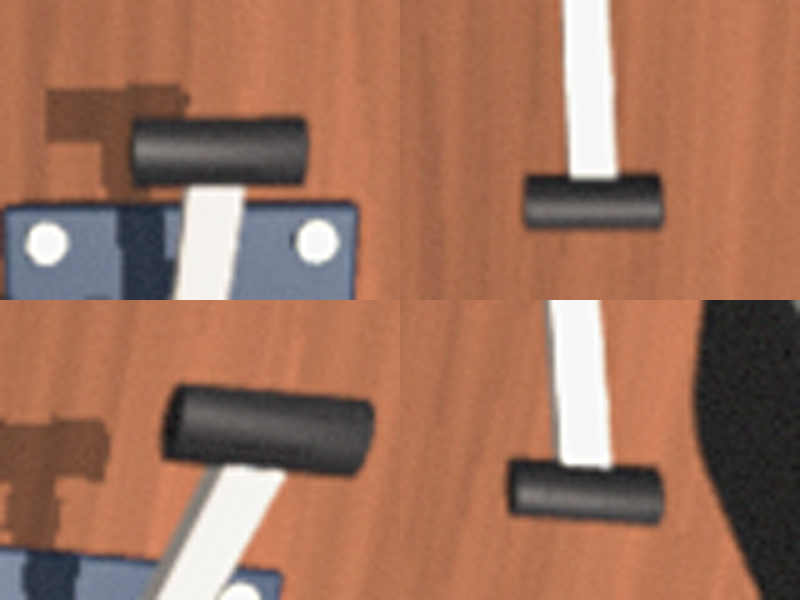

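View pics/crop3.png

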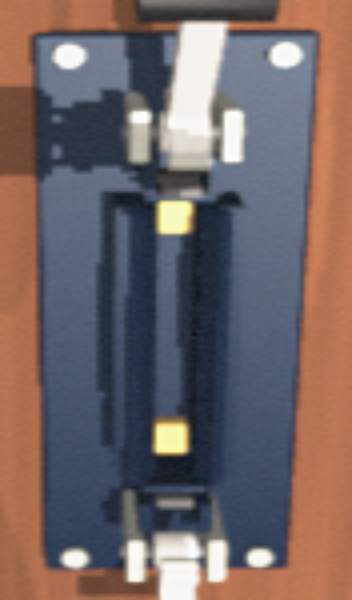

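Run:
```python
from h import *
w1,w2,w3=load('w1'),load('w2'),load('w3')
D=np.array([.6168,-.0035]);yw=.016
ax=np.array([np.cos(yw),np.sin(yw)]);ay=np.array([-np.sin(yw),np.cos(yw)])
for n,a,b in [('L',(313.8,110),(413.6,56)),('R',(308.6,360.4),(362.2,338))]:
    X,e=tri((w2,a),(w3,b)); d=X[:2]-D; lx,ly=d@ax,d@ay
    print(n,X.round(4),np.round(e,4),'local',lx.round(4),ly.round(4),'r',np.hypot(abs(ly)-.084,X[2]-.043),'ang',np.arctan2(abs(ly)-.084,X[2]-.043)+.15)
f=lambda x,y:(262+x/4,110+y/3)
for n,p in [('s1',f(175,217)),('s2',f(171,437))]:
    X=onz(w2,p,.0185);d=X[:2]-D;print(n,X,d@ax,d@ay)
# lever brackets between cheeks
for n,p in [('hl',f(187,130)),('hr',f(176,550))]:
    X=onz(w2,p,.043);d=X[:2]-D;print(n,X,d@ax,d@ay)
R=w2['R'];print(-R.T@w2['t'])
t=.2365
plan([.4385,-.097,.16],t,8,dec=3)
```

```text
L [0.6151 0.1296 0.1017] [0.0001 0.0001] local 0.0005 0.1331 r 0.07655601267247861 ang 0.8462028543540963
R [ 0.6193 -0.1322  0.1052] [0.0002 0.0002] local 0.0004 -0.1287 r 0.07660873837982402 ang 0.7734359224211346
s1 [0.6163539  0.04352167 0.0185    ] 0.0003062711962774356 0.04702279107495004
s2 [ 0.61809196 -0.04953825  0.0185    ] 0.0005552190357641811 -0.046053023489618455
hl [0.61668525 0.08148215 0.043     ] 0.0012449232303262106 0.08497311018015383
hr [ 0.61921903 -0.08756033  0.043     ] 0.001073812450986531 -0.08408827372242764
[0.58557949 0.15234056 0.43217631]
[-0.013, -0.012, 0.013, -0.0173, -0.013, -0.012, 0.013, -0.0173, -0.013, -0.012, 0.012, -0.0172, -0.012, -0.012, 0.013, -0.0173, -0.012, -0.013, 0.012, -0.0172, -0.012, -0.013, 0.013, -0.0173, -0.012, -0.013, 0.012, -0.0172, -0.011, -0.013, 0.013, -0.0173]
end [ 0.4383 -0.097   0.1595] 0.23652348796920078
```

Every check agrees: tab top at 0.111, lever bar radius 0.0766 m, dock centre about (0.617,-0.003) with yaw 0.016. I now go to the card.

Emit:
{"api": "arm_command", "payload": {
  "series": [-0.013, -0.012, 0.013, -0.0173, -0.013, -0.012, 0.013, -0.0173, -0.013, -0.012, 0.012, -0.0172, -0.012, -0.012, 0.013, -0.0173, -0.012, -0.013, 0.012, -0.0172, -0.012, -0.013, 0.013, -0.0173, -0.012, -0.013, 0.012, -0.0172, -0.011, -0.013, 0.013, -0.0173]
}}

```text
clock: 4.55
ee_pos: [0.4391, -0.0973, 0.1593]
tcp_rot: [[-0.237, 0.971, 0.002], [0.971, 0.237, -0.001], [-0.001, 0.001, -1.0]]
contact_force: [0.8, -0.0, -0.1]
finger_gap: 0.0855
```

Emit:
{"api": "arm_command", "payload": {
  "series": [0, 0, 0, 0, 0, 0, 0, 0, 0, 0, 0, 0]
}}

```text
clock: 4.8
ee_pos: [0.4399, -0.0965, 0.1601]
tcp_rot: [[-0.236, 0.972, 0.002], [0.972, 0.236, -0.0], [-0.001, 0.002, -1.0]]
contact_force: [0.7, 0.2, 0.3]
finger_gap: 0.0852
```

Run:
```python
from h import *
c=snap('wrist','w4.png'); s=bot.get_state(); print(s['clock'],s['ee_pos'],yawof(s['tcp_rot']),s['contact_force'])
plan([.4385,-.097,.10],.2365,6,dec=4)
```

```text
4.85 [ 0.44008488 -0.09643878  0.16031075] 0.23860019671603622 [ 0.60797702  1.16416484 -0.04278336]
[-0.0, -0.0003, 0.0101, 0.0004, -0.0, -0.0003, 0.01, 0.0003, -0.0, -0.0003, 0.0101, 0.0004, -0.0001, -0.0003, 0.01, 0.0003, -0.0, -0.0002, 0.0101, 0.0004, -0.0001, -0.0003, 0.01, 0.0003]
end [ 0.4385 -0.097   0.1   ] 0.2365001967160362
```

View pics/w4.png

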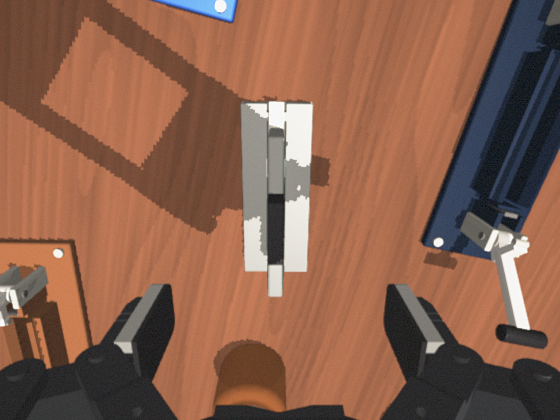

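The card lies centred between the fingers at about (276,200). I descend.

Emit:
{"api": "arm_command", "payload": {
  "series": [0, -0.0003, 0.01, 0.0003, 0, -0.0003, 0.01, 0.0003, 0, -0.0003, 0.01, 0.0003, 0, -0.0003, 0.01, 0.0003, 0, -0.0003, 0.01, 0.0003, 0, -0.0002, 0.01, 0.0003, 0, 0, 0, 0, 0, 0, 0, 0]
}}

```text
clock: 5.52
ee_pos: [0.4362, -0.0967, 0.0981]
tcp_rot: [[-0.234, 0.972, -0.002], [0.972, 0.234, 0.001], [0.001, -0.002, -1.0]]
contact_force: [-0.2, -0.6, 0.1]
finger_gap: 0.0857
```

Run:
```python
from h import *
s=bot.get_state(); print(s['clock'],s['ee_pos'],yawof(s['tcp_rot']),s['contact_force'])
```

```text
5.5167 [ 0.4361662  -0.09667157  0.0981091 ] 0.23638030208479055 [-0.17192068 -0.6373524   0.11562626]
```

Emit:
{"api": "arm_command", "payload": {
  "series": [0, 0, 0, 0, 0, 0, 0, 0, 0, 0, 0, 0, 0, 0, 0, 0, 0, 0, 0, 0, 0, 0, 0, 0, 0, 0, 0, 0, 0, 0, 0, 0],
  "jaw": -1
}}

```text
clock: 6.18
ee_pos: [0.4377, -0.0973, 0.0999]
tcp_rot: [[-0.234, 0.972, 0.002], [0.972, 0.234, -0.001], [-0.001, 0.001, -1.0]]
contact_force: [0.1, -0.4, 0.3]
finger_gap: 0.0004
```

Run:
```python
from h import *
c=snap('wrist','w5.png'); s=bot.get_state(); print(s['clock'],s['ee_pos'],yawof(s['tcp_rot']),s['contact_force'],s['finger_gap'])
```

```text
6.2333 [ 0.43730695 -0.09716789  0.09954943] 0.23646179261223285 [ 0.43865352 -0.26659132  0.61272398] 5.463235600653699e-05
```

View pics/w5.png

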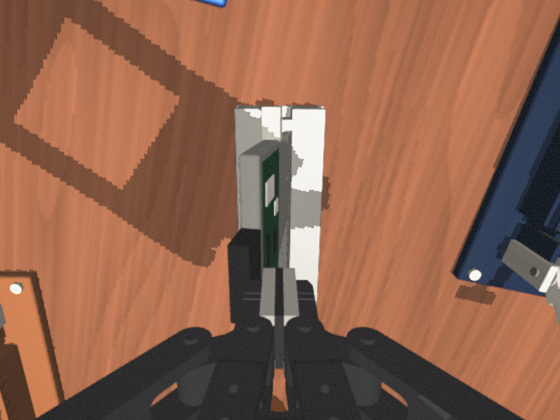

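The jaws shut on nothing (gap 0). The tab seems to lean to the left of the fingers at about (245,270). I check this from the other cameras.

Run:
```python
from h import *
a=snap('scene','s5.png')['pixels'];b=snap('top','t5.png')['pixels'];w=load('w5')['pixels']
z=lambda im,x,y,w,h:cv2.resize(im[y:y+h,x:x+w],(400,300),interpolation=cv2.INTER_CUBIC)
cv2.imwrite('pics/crop5.png',np.vstack([np.hstack([z(a,228,170,80,60),z(w,190,220,160,120)]),np.hstack([z(b,255,212,80,60),z(w,190,100,160,120)])]))
```

```text
(no output)
```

View pics/crop5.png

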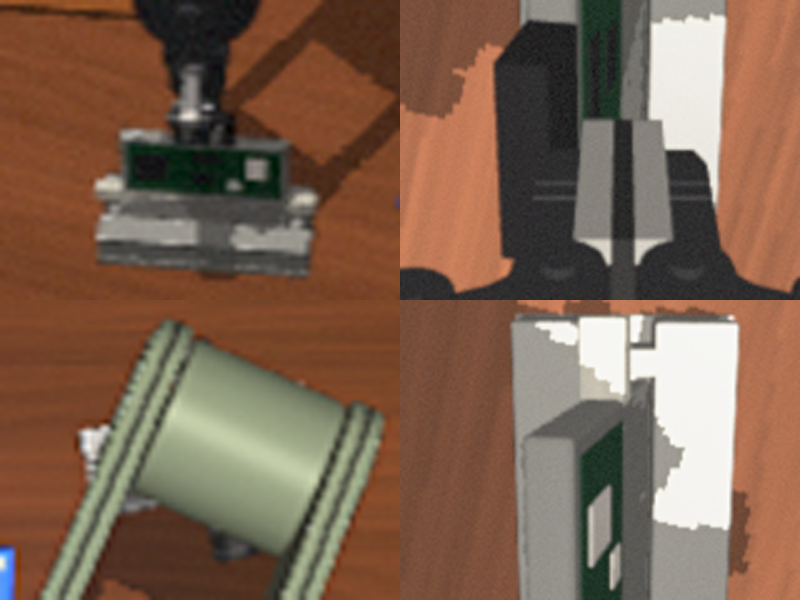

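Run:
```python
from h import *
s=bot.get_state();p=s['ee_pos'];R=s['tcp_rot'];print(p,s['contact_force'],s['clock'])
for n in ['w5','s5','t5']:
    c=load(n)
    for d in (0,.003,.022): 
        for x in (-.011,.011): print(n,d,x,proj(c,p+R[:,2]*d+R[:,0]*x).round(1))
c=load('w4');print(proj(c,[.4385,-.097,.111]))
w5=load('w5');s5=load('s5')
# tab centre, tilted: w5 top face corners
print('tab top near/left', [onz(w5,(190+(x-400)/2.5,220+y/2.5),.109).round(4) for x,y in [(500,62),(545,62),(547,150)]])
```

```text
[ 0.43675363 -0.09693852  0.09904575] [ 0.03183836  0.20049275 -0.10708173] 6.3333
w5 0 -0.011 [276.2 293.7]
w5 0 0.011 [276.1 251.9]
w5 0.003 -0.011 [276.2 290.4]
w5 0.003 0.011 [276.1 249.1]
w5 0.022 -0.011 [276.4 271.5]
w5 0.022 0.011 [276.3 233.4]
s5 0 -0.011 [265.  198.5]
s5 0 0.011 [271.9 199. ]
s5 0.003 -0.011 [265.  199.1]
s5 0.003 0.011 [271.9 199.5]
s5 0.022 -0.011 [265.2 202.7]
s5 0.022 0.011 [272.  203.1]
t5 0 -0.011 [298.8 240.4]
t5 0 0.011 [291.5 242.1]
t5 0.003 -0.011 [298.7 240.4]
t5 0.003 0.011 [291.5 242.1]
t5 0.022 -0.011 [298.4 240.4]
t5 0.022 0.011 [291.2 242.1]
[275.57849715 234.59840273]
tab top near/left [array([ 0.4133, -0.083 ,  0.109 ]), array([ 0.4207, -0.0812,  0.109 ]), array([ 0.4246, -0.0977,  0.109 ])]
```

Run:
```python
from h import *
b=load('s5')['pixels'];a=load('scene0')['pixels']
cv2.imwrite('pics/crop6.png',np.hstack([cv2.resize(i[175:235,238:298],(400,400),interpolation=cv2.INTER_LANCZOS4) for i in (a,b)]))
```

```text
(no output)
```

View pics/crop6.png

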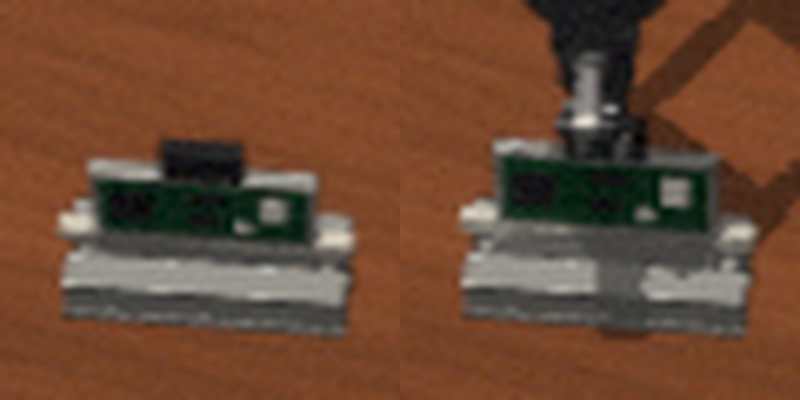

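Run:
```python
from h import *
c=load('w4');p=np.array([.4401,-.0964,.1603]);y=.2386
X=np.array([-np.sin(y),np.cos(y),0]);Y=np.array([np.cos(y),np.sin(y),0]);Z=np.array([0,0,-1])
for d in (-.03,-.02,-.013,0,.009,.022):
    print(d,[proj(c,p+X*x+Y*yy+Z*d).round(0) for x in (-.011,.011) for yy in (-.0425,.0425)])
c=load('w5');p=np.array([.4373,-.0972,.0995]);print()
for d in (-.03,-.02,-.013,0,.009,.022): print(d,[proj(c,p+X*x+Z*d).round(0) for x in (-.011,.011)])
cv2.imwrite('pics/crop7.png',np.hstack([cv2.resize(load('w4')['pixels'][260:420,80:240],(400,400)),cv2.resize(load('w5')['pixels'][220:380,200:360],(400,400),interpolation=cv2.INTER_CUBIC)]))
```

```text
-0.03 [array([172., 337.]), array([385., 337.]), array([166., 289.]), array([390., 288.])]
-0.02 [array([178., 322.]), array([379., 321.]), array([173., 276.]), array([383., 275.])]
-0.013 [array([182., 312.]), array([375., 312.]), array([178., 267.]), array([379., 267.])]
0 [array([189., 296.]), array([368., 296.]), array([185., 254.]), array([372., 254.])]
0.009 [array([193., 286.]), array([364., 286.]), array([190., 246.]), array([367., 246.])]
0.022 [array([198., 273.]), array([358., 273.]), array([195., 235.]), array([361., 235.])]

-0.03 [array([277., 336.]), array([277., 287.])]
-0.02 [array([277., 320.]), array([277., 275.])]
-0.013 [array([277., 311.]), array([277., 266.])]
0 [array([277., 295.]), array([277., 253.])]
0.009 [array([277., 285.]), array([277., 245.])]
0.022 [array([277., 273.]), array([277., 234.])]
```

View pics/crop7.png

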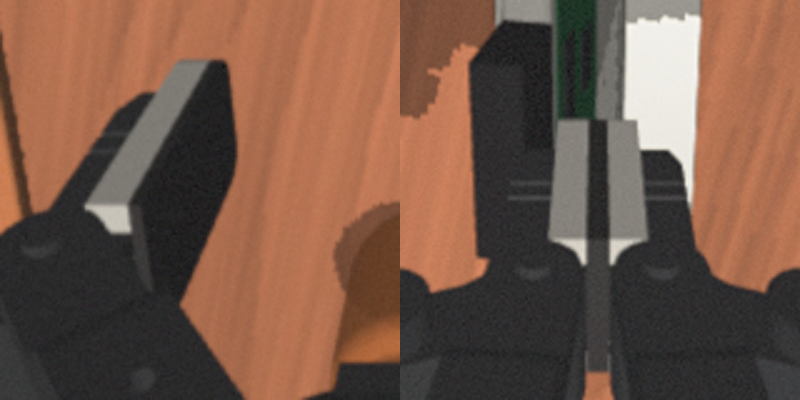

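Run:
```python
from h import *
w=load('w5');s=load('s5')
for b in [(270,197),(271,198),(271,199)]: print(tri((w,(278.8,268)),(s,b)))
# lean: tab top corners
print(bot.get_state()['ee_pos'])
```

```text
(array([ 0.43591295, -0.09058094,  0.10835772]), [np.float64(0.0012916968676617276), np.float64(0.0012916968676617495)])
(array([ 0.43652412, -0.08884323,  0.10700955]), [np.float64(0.0009425962020005856), np.float64(0.0009425962020006396)])
(array([ 0.43718405, -0.0895478 ,  0.10344313]), [np.float64(0.001985216256205789), np.float64(0.0019852162562057248)])
[ 0.43675363 -0.09693852  0.09904575]
```

Both cameras place the shut fingertips at z of about 0.107, roughly 30 mm higher than the reported TCP suggests. So the fingers shut at the level of the tab top and nudged the card to lean. I lift, open and look again.

Emit:
{"api": "arm_command", "payload": {
  "series": [0, 0, -0.015, 0, 0, 0, -0.02, 0, 0, 0, -0.02, 0, 0, 0, -0.02, 0]
}}

```text
clock: 6.67
ee_pos: [0.4363, -0.0968, 0.1744]
tcp_rot: [[-0.234, 0.972, -0.001], [0.972, 0.234, 0.001], [0.001, -0.001, -1.0]]
contact_force: [-0.3, -0.3, 0.8]
finger_gap: -0.0002
```

Emit:
{"api": "arm_command", "payload": {
  "series": [0, 0, 0, 0, 0, 0, 0, 0, 0, 0, 0, 0, 0, 0, 0, 0, 0, 0, 0, 0, 0, 0, 0, 0],
  "jaw": 1
}}

```text
clock: 7.17
ee_pos: [0.4362, -0.0967, 0.173]
tcp_rot: [[-0.234, 0.972, -0.002], [0.972, 0.234, 0.001], [0.001, -0.002, -1.0]]
contact_force: [0.3, -0.5, -0.7]
finger_gap: 0.0719
```

Run:
```python
from h import *
c=snap('wrist','w6.png'); s=bot.get_state(); print(s['clock'],s['ee_pos'],yawof(s['tcp_rot']),s['contact_force'],s['finger_gap'])
```

```text
7.2167 [ 0.4363782  -0.09674064  0.1732617 ] 0.2364980584026331 [ 0.25068846  0.557805   -0.6688668 ] 0.0787769076672579
```

View pics/w6.png

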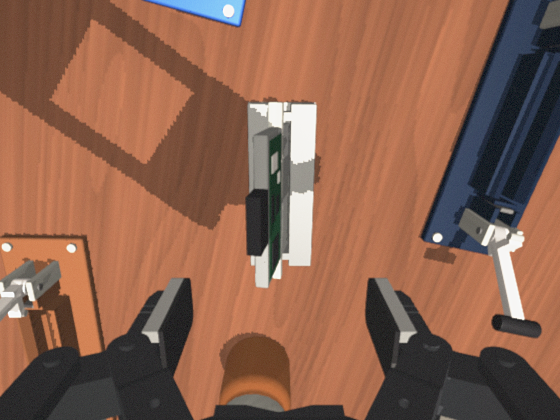

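The card leans toward -x, with the tab at about (257,222), but it is still in the rack. I descend lower, so that closing rights it.

Emit:
{"api": "arm_command", "payload": {
  "series": [0, 0.001, 0.016, 0, 0, 0.001, 0.016, 0, 0, 0, 0.016, 0, 0, 0, 0.016, 0, 0, 0, 0.015, 0, 0, 0, 0.012, 0, 0, 0, 0.012, 0, 0, 0, 0, 0]
}}

```text
clock: 7.88
ee_pos: [0.4365, -0.0956, 0.0685]
tcp_rot: [[-0.234, 0.972, -0.006], [0.972, 0.234, 0.002], [0.004, -0.005, -1.0]]
contact_force: [-0.6, 0.3, -0.1]
finger_gap: 0.0851
```

Run:
```python
from h import *
c=snap('wrist','w7.png'); s=bot.get_state(); print(s['clock'],s['ee_pos'],yawof(s['tcp_rot']),s['contact_force'],s['finger_gap'])
```

```text
7.9333 [ 0.43741708 -0.09590518  0.06973635] 0.23648963260511432 [-0.37349503  0.4407338   0.89931693] 0.08577532322791752
```

View pics/w7.png

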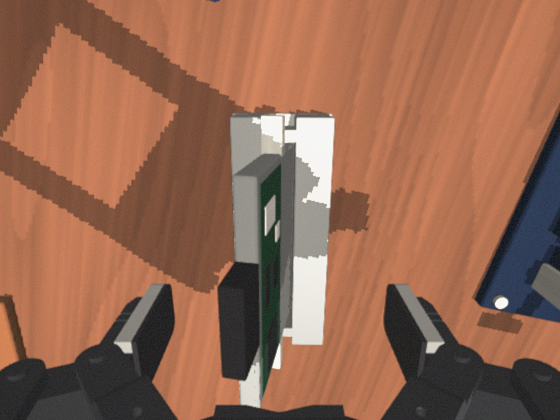

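The tab is between the fingers, at (240,320). I close.

Emit:
{"api": "arm_command", "payload": {
  "series": [0, 0, 0, 0, 0, 0, 0, 0, 0, 0, 0, 0, 0, 0, 0, 0, 0, 0, 0, 0, 0, 0, 0, 0, 0, 0, 0, 0, 0, 0, 0, 0],
  "jaw": -1
}}

```text
clock: 8.6
ee_pos: [0.4394, -0.0967, 0.0717]
tcp_rot: [[-0.234, 0.972, 0.001], [0.972, 0.234, -0.0], [-0.001, 0.001, -1.0]]
contact_force: [-0.5, 0.2, 3.0]
finger_gap: 0.0091
```

Run:
```python
from h import *
c=snap('wrist','w8.png');b=snap('scene','s8.png'); s=bot.get_state(); print(s['clock'],s['ee_pos'],s['tcp_rot'],s['contact_force'],s['finger_gap'])
cv2.imwrite('pics/crop8.png',np.hstack([cv2.resize(b['pixels'][160:235,228:303],(400,400),interpolation=cv2.INTER_CUBIC),cv2.resize(c['pixels'][80:400,120:440],(400,400))]))
```

```text
8.7 [ 0.43941437 -0.09668     0.07168966] [[-2.34227157e-01  9.72181354e-01  1.02701622e-03]
 [ 9.72181744e-01  2.34227580e-01 -3.12269176e-04]
 [-5.44137795e-04  9.25304498e-04 -9.99999424e-01]] [0.27551339 0.09534365 4.71634618] 0.009077063415764754
```

View pics/crop8.png

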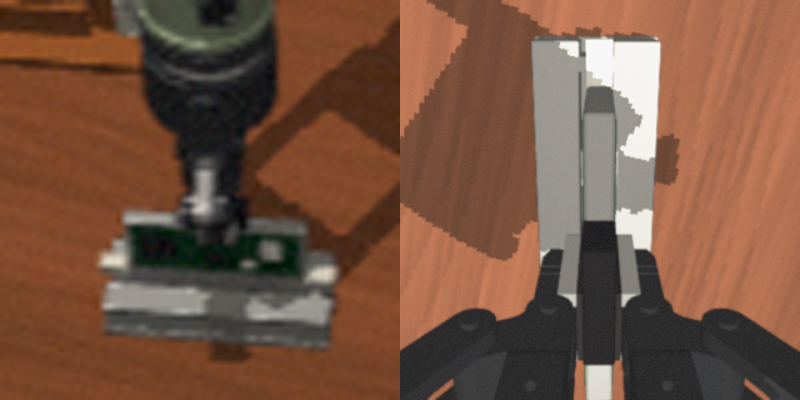

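The tab is gripped, with a gap of 9.1 mm, and the card is upright. I lift.

Emit:
{"api": "arm_command", "payload": {
  "series": [0, 0, -0.005, 0, 0, 0, -0.012, 0, 0, 0, -0.02, 0, 0, 0, -0.022, 0, 0, 0, -0.022, 0, 0, 0, -0.022, 0, 0, 0, -0.015, 0, 0, 0, -0.01, 0]
}}

```text
clock: 9.37
ee_pos: [0.4388, -0.0965, 0.2002]
tcp_rot: [[-0.234, 0.972, 0.001], [0.972, 0.234, -0.0], [-0.0, 0.0, -1.0]]
contact_force: [-1.1, 0.5, -4.4]
finger_gap: 0.0092
```

Emit:
{"api": "arm_command", "payload": {
  "series": [0, 0, 0, 0, 0, 0, 0, 0]
}}

```text
clock: 9.53
ee_pos: [0.4384, -0.0963, 0.1985]
tcp_rot: [[-0.234, 0.972, -0.001], [0.972, 0.234, 0.0], [0.001, -0.001, -1.0]]
contact_force: [-0.5, 0.5, -4.2]
finger_gap: 0.0086
```

Run:
```python
from h import *
c=snap('wrist','w9.png'); s=bot.get_state(); print(s['clock'],s['ee_pos'],yawof(s['tcp_rot']),s['contact_force'],s['finger_gap'])
plan([.617,-.003,.20],.016,12,dec=3)
```

```text
9.5833 [ 0.43776061 -0.09606582  0.19767101] 0.2365355777219718 [-1.16710924 -0.05037226 -3.29561902] 0.008717983798412455
[0.004, 0.016, -0.0, 0.0184, 0.004, 0.016, -0.0, 0.0184, 0.005, 0.016, -0.0, 0.0184, 0.005, 0.016, -0.0, 0.0184, 0.005, 0.016, -0.0, 0.0184, 0.006, 0.016, -0.0, 0.0184, 0.006, 0.016, -0.0, 0.0184, 0.006, 0.016, -0.0, 0.0183]
[0.006, 0.016, -0.001, 0.0184, 0.007, 0.015, -0.0, 0.0183, 0.007, 0.015, -0.001, 0.0184, 0.007, 0.016, -0.0, 0.0183]
end [ 0.6172 -0.003   0.1997] 0.01603557772197182
```

View pics/w9.png

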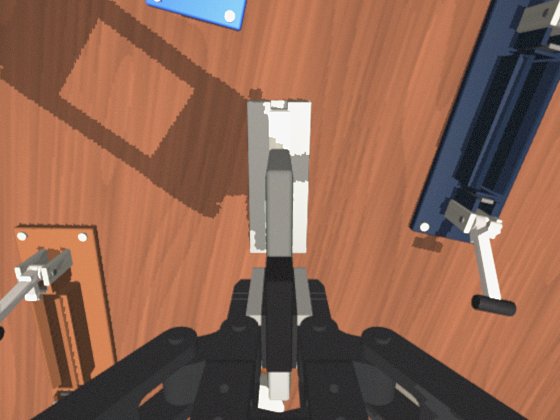

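Emit:
{"api": "arm_command", "payload": {
  "series": [0.004, 0.016, 0, 0.0184, 0.004, 0.016, 0, 0.0184, 0.005, 0.016, 0, 0.0184, 0.005, 0.016, 0, 0.0184, 0.005, 0.016, 0, 0.0184, 0.006, 0.016, 0, 0.0184, 0.006, 0.016, 0, 0.0184, 0.006, 0.016, 0, 0.0183]
}}

```text
clock: 10.25
ee_pos: [0.5572, -0.0334, 0.1964]
tcp_rot: [[-0.088, 0.996, -0.005], [0.996, 0.088, 0.001], [0.001, -0.005, -1.0]]
contact_force: [-0.3, 0.2, -3.5]
finger_gap: 0.0087
```

Emit:
{"api": "arm_command", "payload": {
  "series": [0.006, 0.016, -0.001, 0.0184, 0.007, 0.015, 0, 0.0183, 0.007, 0.015, -0.001, 0.0184, 0.007, 0.016, 0, 0.0183, 0, 0, 0, 0, 0, 0, 0, 0, 0, 0, 0, 0]
}}

```text
clock: 10.83
ee_pos: [0.6168, -0.0034, 0.1989]
tcp_rot: [[-0.016, 1.0, -0.005], [1.0, 0.016, 0.0], [0.0, -0.005, -1.0]]
contact_force: [0.5, -0.5, -3.1]
finger_gap: 0.009
```

Run:
```python
from h import *
c=snap('wrist','w10.png');b=snap('scene','s10.png'); s=bot.get_state(); print(s['clock'],s['ee_pos'],s['tcp_rot'],yawof(s['tcp_rot']),s['contact_force'],s['finger_gap'])
```

```text
10.9333 [ 0.61711295 -0.00370212  0.19994484] [[-1.57132862e-02  9.99872912e-01 -2.69292224e-03]
 [ 9.99876517e-01  1.57137859e-02  1.64479022e-04]
 [ 2.06774122e-04 -2.69000521e-03 -9.99996361e-01]] 0.01571448948478965 [-0.19302423  0.06585164 -3.77180506] 0.00904444874337511
```

View pics/w10.png

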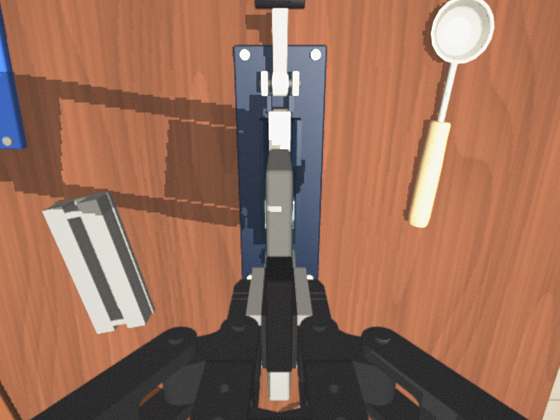

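View pics/s10.png

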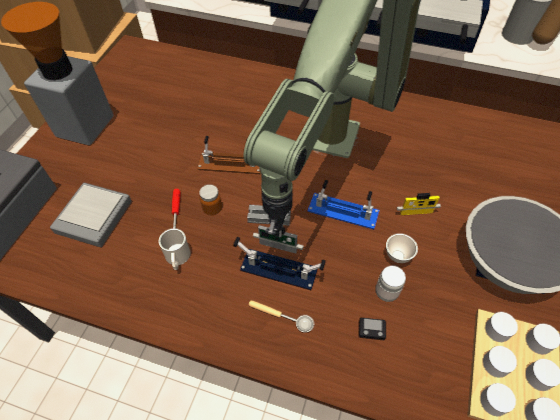

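Run:
```python
from h import *
c=load('w10');s=bot.get_state();p=np.array([.6171,-.0037,.1999]);print(-c['R'].T@c['t'])
g=cv2.cvtColor(c['pixels'],cv2.COLOR_BGR2GRAY).astype(int)
print([(r,int(g[r,280])) for r in range(100,180,3)]); print([(r,int(g[r,280])) for r in range(245,405,3)])
for r in (130,160,210,300): print(r,[(u,int(g[r,u])) for u in range(258,304,2)])
for uv in [(244.5,55),(316,55)]: print(onz(c,uv,.01))
cz=.1867
print('tab',onz(c,(280,258),cz+.0525),onz(c,(280,366),cz+.0525),'ear',onz(c,(280,111),cz-.0145), 'far ear',onz(c,(279,400),cz-.0145),'body',onz(c,(280,168),cz+.0325))
cv2.imwrite('pics/crop10.png',cv2.resize(c['pixels'][90:410,220:340],(300,800))[:600])
```

```text
[0.61640268 0.08168014 0.35266733]
[(100, 120), (103, 118), (106, 103), (109, 144), (112, 250), (115, 247), (118, 247), (121, 247), (124, 247), (127, 247), (130, 247), (133, 247), (136, 247), (139, 247), (142, 247), (145, 225), (148, 251), (151, 97), (154, 96), (157, 95), (160, 91), (163, 93), (166, 96), (169, 99), (172, 141), (175, 151), (178, 149)]
[(245, 149), (248, 153), (251, 149), (254, 151), (257, 41), (260, 34), (263, 30), (266, 32), (269, 33), (272, 37), (275, 34), (278, 29), (281, 38), (284, 51), (287, 48), (290, 48), (293, 47), (296, 48), (299, 43), (302, 50), (305, 51), (308, 43), (311, 44), (314, 46), (317, 48), (320, 48), (323, 47), (326, 45), (329, 50), (332, 48), (335, 47), (338, 48), (341, 44), (344, 51), (347, 42), (350, 45), (353, 41), (356, 49), (359, 51), (362, 46), (365, 44), (368, 46), (371, 81), (374, 226), (377, 225), (380, 224), (383, 223), (386, 222), (389, 220), (392, 221), (395, 222), (398, 221), (401, 138), (404, 134)]
130 [(258, 57), (260, 55), (262, 56), (264, 41), (266, 31), (268, 124), (270, 250), (272, 247), (274, 247), (276, 247), (278, 247), (280,
[... 504 characters left out ...]
 (276, 239), (278, 239), (280, 242), (282, 151), (284, 151), (286, 150), (288, 151), (290, 129), (292, 146), (294, 136), (296, 85), (298, 93), (300, 93), (302, 92)]
300 [(258, 132), (260, 133), (262, 73), (264, 40), (266, 42), (268, 44), (270, 48), (272, 50), (274, 48), (276, 45), (278, 44), (280, 45), (282, 45), (284, 53), (286, 47), (288, 53), (290, 44), (292, 42), (294, 44), (296, 112), (298, 133), (300, 127), (302, 134)]
[0.58489815 0.1031619  0.01      ]
[0.64590434 0.10415198 0.01      ]
tab [0.61712799 0.02547885 0.2392    ] [ 0.61792658 -0.01967908  0.2392    ] ear [0.61620191 0.06887904 0.1722    ] far ear [ 0.61866637 -0.10576846  0.1722    ] body [0.61661139 0.05201461 0.2192    ]
```

View pics/crop10.png

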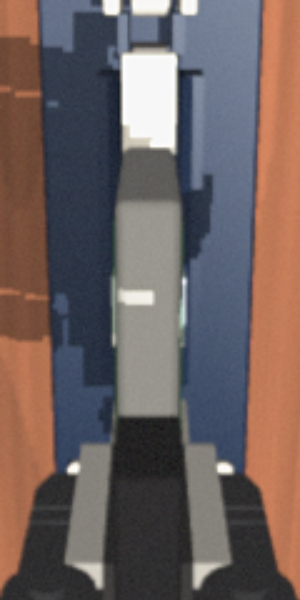

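The ear, body and tab positions agree with the card being centred on the TCP and over the slot: dock centre (0.617,-0.004), TCP (0.617,-0.0037). I descend in stages.

Emit:
{"api": "arm_command", "payload": {
  "series": [0, 0, 0.01, 0, 0, 0, 0.014, 0, 0, 0, 0.014, 0, 0, 0, 0.014, 0, 0, 0, 0.014, 0, 0, 0, 0.01, 0, 0, 0, 0.006, 0, 0, 0, 0, 0]
}}

```text
clock: 11.6
ee_pos: [0.6167, -0.0034, 0.117]
tcp_rot: [[-0.016, 1.0, -0.004], [1.0, 0.016, 0.001], [0.001, -0.004, -1.0]]
contact_force: [-0.6, 0.2, -4.0]
finger_gap: 0.0089
```

Run:
```python
from h import *
c=snap('wrist','w11.png'); s=bot.get_state(); print(s['clock'],s['ee_pos'],yawof(s['tcp_rot']),s['contact_force'],s['finger_gap'])
cv2.imwrite('pics/crop11.png',cv2.resize(c['pixels'][0:300,180:380],(533,800))[:600])
```

```text
11.65 [ 0.61758613 -0.00349424  0.11827546] 0.01580203940249912 [-0.45893959 -0.99365058 -3.2648248 ] 0.009013935266777929
```

View pics/crop11.png

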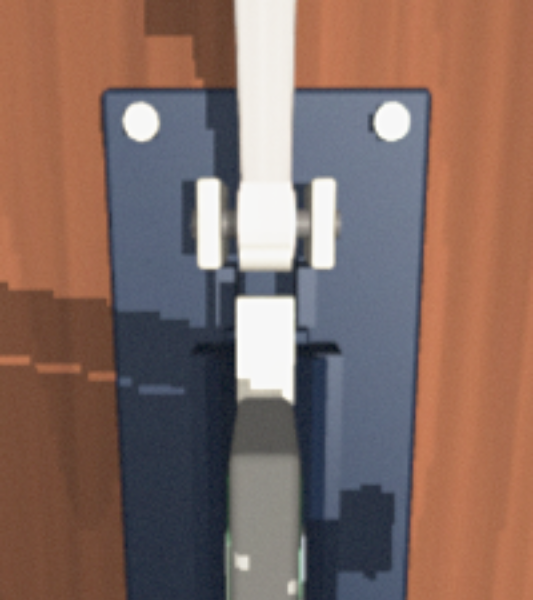

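The ear is lined up with the lever and cheeks at column 266. I insert.

Emit:
{"api": "arm_command", "payload": {
  "series": [0, 0, 0.004, 0, 0, 0, 0.004, 0, 0, 0, 0.004, 0, 0, 0, 0.004, 0]
}}

```text
clock: 11.98
ee_pos: [0.6187, -0.0035, 0.1034]
tcp_rot: [[-0.016, 1.0, 0.001], [1.0, 0.016, -0.0], [-0.0, 0.001, -1.0]]
contact_force: [0.7, -0.2, -3.2]
finger_gap: 0.0094
```

Emit:
{"api": "arm_command", "payload": {
  "series": [0, 0, 0.004, 0, 0, 0, 0.004, 0, 0, 0, 0.004, 0, 0, 0, 0.002, 0, 0, 0, 0, 0]
}}

```text
clock: 12.4
ee_pos: [0.6178, -0.0033, 0.088]
tcp_rot: [[-0.016, 1.0, -0.001], [1.0, 0.016, 0.0], [0.0, -0.001, -1.0]]
contact_force: [-1.6, -0.1, -4.6]
finger_gap: 0.009
```

Run:
```python
from h import *
for i in range(1):
    c=snap('wrist','w12.png'); s=bot.get_state(); print(s['clock'],s['ee_pos'],yawof(s['tcp_rot']),s['contact_force'],s['ft_torque'],s['finger_gap'])
b=snap('scene','s12.png')
cv2.imwrite('pics/crop12.png',np.hstack([cv2.resize(b['pixels'][215:290,230:330],(440,330),interpolation=cv2.INTER_CUBIC),cv2.resize(c['pixels'][0:330,120:450],(330,330))]))
```

```text
12.45 [ 0.61789538 -0.00334985  0.08839638] 0.016114973053747136 [-0.55594721 -0.1701251  -4.12645476] [-0.01898241  0.23649717  0.01852698] 0.009123897340815338
```

View pics/crop12.png

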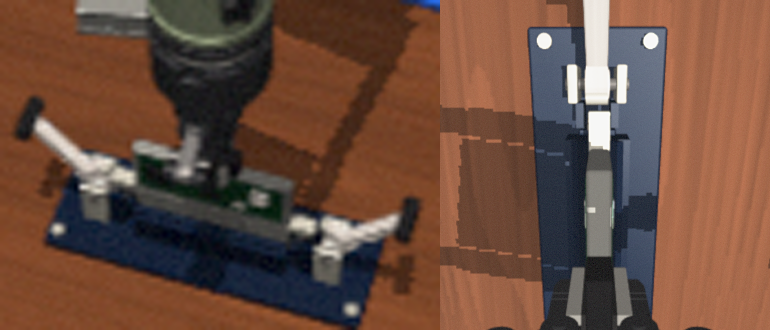

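The card is in the slot with no spring contact yet. I go down 3 mm more.

Emit:
{"api": "arm_command", "payload": {
  "series": [0, 0, 0.0015, 0, 0, 0, 0.0015, 0, 0, 0, 0, 0, 0, 0, 0, 0]
}}

```text
clock: 12.83
ee_pos: [0.618, -0.0034, 0.0859]
tcp_rot: [[-0.016, 1.0, -0.001], [1.0, 0.016, 0.0], [0.0, -0.001, -1.0]]
contact_force: [-2.0, 0.5, -5.0]
finger_gap: 0.0092
```

Run:
```python
from h import *
s=bot.get_state(); print(s['clock'],s['ee_pos'],s['contact_force'],s['ft_torque'],s['finger_gap'])
```

```text
12.8333 [ 0.61797356 -0.00338979  0.08588123] [-2.02673803  0.52780952 -5.02866041] [-0.02283074  0.41469582  0.01990959] 0.009186189765006467
```

Emit:
{"api": "arm_command", "payload": {
  "series": [0, 0, 0.001, 0, 0, 0, 0, 0]
}}

```text
clock: 13.0
ee_pos: [0.6181, -0.0034, 0.085]
tcp_rot: [[-0.016, 1.0, -0.001], [1.0, 0.016, 0.0], [0.0, -0.001, -1.0]]
contact_force: [-2.7, -0.3, -2.8]
finger_gap: 0.0093
```

Emit:
{"api": "arm_command", "payload": {
  "series": [0, 0, 0, 0, 0, 0, 0, 0, 0, 0, 0, 0, 0, 0, 0, 0, 0, 0, 0, 0, 0, 0, 0, 0, 0, 0, 0, 0, 0, 0, 0, 0],
  "jaw": 0.2
}}

```text
clock: 13.67
ee_pos: [0.6184, -0.0035, 0.0852]
tcp_rot: [[-0.016, 1.0, 0.0], [1.0, 0.016, -0.0], [-0.0, 0.0, -1.0]]
contact_force: [-0.4, 0.3, 0.0]
finger_gap: 0.0511
```

Run:
```python
from h import *
c=snap('wrist','w13.png'); s=bot.get_state(); print(s['clock'],s['ee_pos'],s['contact_force'],s['finger_gap'])
```

```text
13.7167 [ 0.61842235 -0.00345205  0.08521784] [ 1.25233293 -0.17153308 -0.03988   ] 0.051322293686101764
```

View pics/w13.png

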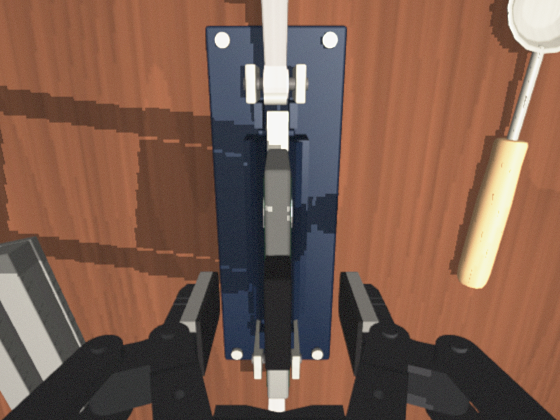

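The card stands free and upright in the slot with the fingers open. I raise and check it before working the levers.

Emit:
{"api": "arm_command", "payload": {
  "series": [0, 0, -0.01, 0, 0, 0, -0.02, 0, 0, 0, -0.025, 0, 0, 0, -0.025, 0, 0, 0, -0.01, 0]
}}

```text
clock: 14.13
ee_pos: [0.6209, -0.0038, 0.1803]
tcp_rot: [[-0.016, 1.0, 0.008], [1.0, 0.016, -0.001], [-0.001, 0.008, -1.0]]
contact_force: [0.5, -0.3, 1.2]
finger_gap: 0.0514
```

Emit:
{"api": "arm_command", "payload": {
  "series": [0.02, 0, 0, 0, 0.03, 0, 0, 0, 0.03, 0, 0, 0, 0.03, 0, 0, 0, 0.03, 0, 0, 0, 0.022, 0, 0, 0, 0, 0, 0, 0, 0, 0, 0, 0],
  "jaw": -1
}}

```text
clock: 14.8
ee_pos: [0.6153, 0.1597, 0.1749]
tcp_rot: [[-0.019, 1.0, -0.0], [1.0, 0.019, -0.0], [-0.0, -0.0, -1.0]]
contact_force: [0.4, 0.4, -0.0]
finger_gap: -0.0003
```

Run:
```python
from h import *
c=snap('wrist','w14.png');b=snap('scene','s14.png');t=snap('top','t14.png'); s=bot.get_state(); print(s['clock'],s['ee_pos'],yawof(s['tcp_rot']),s['contact_force'],s['finger_gap'])
f=lambda i,y,x,h,w:cv2.resize(i['pixels'][y:y+h,x:x+w],(400,300),interpolation=cv2.INTER_CUBIC)
cv2.imwrite('pics/crop14.png',np.vstack([np.hstack([f(b,225,230,75,100),f(t,148,212,80,106)]),np.hstack([f(c,0,0,420,560),f(c,120,150,210,280)])]))
```

```text
14.95 [0.61576709 0.15746402 0.17503519] 0.01494714107004302 [0.38801123 0.02420797 0.76261275] 7.92666209801439e-05
```

View pics/crop14.png

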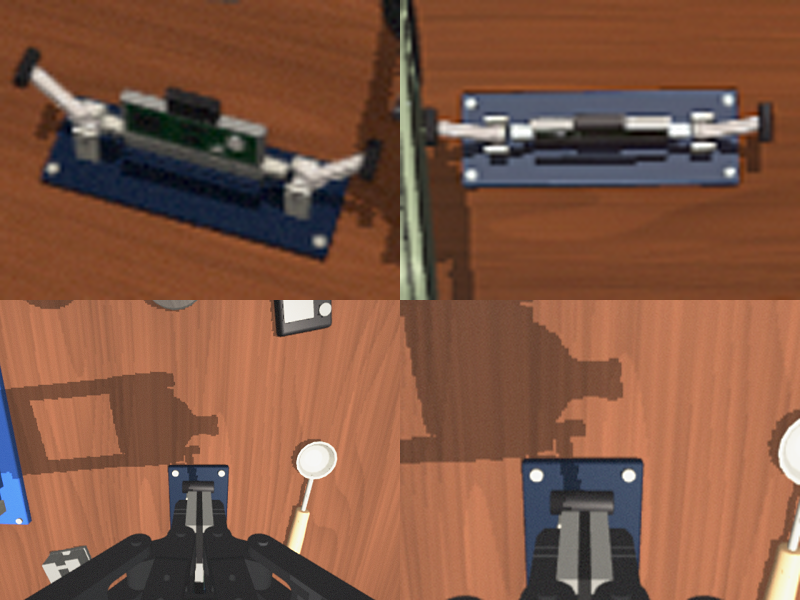

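Run:
```python
from h import *
w,s,t=load('w14'),load('s14'),load('t14')
print('bar pred',proj(w,[.6151,.1296,.1017]),'obs 278,261')
print('tabtop',tri((s,(230+193*.25,225+94*.25)),(t,(212+200*.265,148+122*.267))), 'pred',proj(s,[.617,-.0035,.1235]),proj(t,[.617,-.0035,.1235]))
# fingertip location: pads' +x edge row
for d in (-.02,-.014,-.01,0,.022): print(d,proj(w,[.6158,.1575+.011,.175-d]),proj(w,[.6158,.1575-.011,.175-d]))
g=w['pixels'][190:300,270:290].mean((1,2));print([(190+i,int(g[i])) for i in range(50,110,3)])
```

```text
bar pred [277.50543176 261.57832463] obs 278,261
tabtop (array([ 0.61363938, -0.00597449,  0.1193965 ]), [np.float64(0.001108471931317028), np.float64(0.0011084719313170677)]) pred [278.2930842  248.94374983] [263.78674662 179.37311006]
-0.02 [279.87212536 280.44626471] [278.84683538 325.98886153]
-0.014 [279.8517778  273.27008854] [278.86281645 317.55251653]
-0.01 [279.83901073 268.76739839] [278.87287057 312.24498432]
0 [279.80957561 258.38622138] [278.89613001 299.96641883]
0.022 [279.75507719 239.16571947] [278.93948806 277.07787366]
[(240, 73), (243, 73), (246, 68), (249, 71), (252, 65), (255, 42), (258, 54), (261, 91), (264, 116), (267, 77), (270, 95), (273, 94), (276, 93), (279, 94), (282, 91), (285, 91), (288, 91), (291, 90), (294, 89), (297, 88)]
```

The tab top checks at about z 0.12, so the card stands proud, and the lever bar is where predicted. I lower outside the left bar.

Emit:
{"api": "arm_command", "payload": {
  "series": [0, 0, 0.012, 0, 0, 0, 0.018, 0, 0, 0, 0.02, 0, 0, 0, 0.02, 0, 0, 0, 0.018, 0, 0, 0, 0.01, 0, 0, 0, 0, 0, 0, 0, 0, 0]
}}

```text
clock: 15.62
ee_pos: [0.6153, 0.1578, 0.0764]
tcp_rot: [[-0.015, 1.0, -0.002], [1.0, 0.015, -0.0], [-0.0, -0.002, -1.0]]
contact_force: [0.4, -0.3, 1.6]
finger_gap: -0.0003
```

Run:
```python
from h import *
c=snap('wrist','w15.png'); s=bot.get_state(); print(s['clock'],s['ee_pos'],yawof(s['tcp_rot']),s['contact_force'])
```

```text
15.6667 [0.61640448 0.15810738 0.07767978] 0.015286428048565507 [0.33410208 0.26477445 0.22950207]
```

View pics/w15.png

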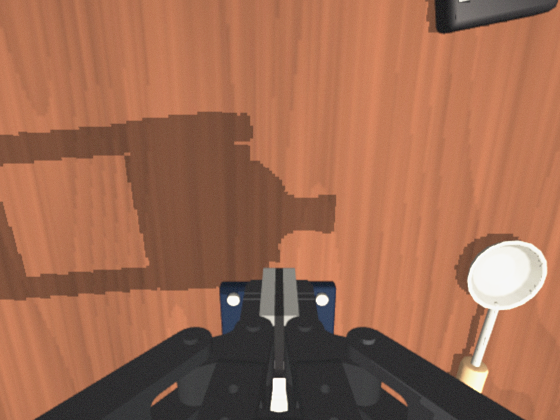

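Emit:
{"api": "arm_command", "payload": {
  "series": [-0.003, 0, 0, 0, -0.003, 0, 0, 0, -0.002, 0, 0, 0, -0.001, 0, 0, 0, -0.001, 0, 0, 0]
}}

```text
clock: 16.08
ee_pos: [0.6162, 0.1483, 0.0778]
tcp_rot: [[-0.016, 1.0, 0.001], [1.0, 0.016, 0.0], [0.0, 0.001, -1.0]]
contact_force: [0.4, -0.6, -0.0]
finger_gap: 0.0001
```

Emit:
{"api": "arm_command", "payload": {
  "series": [-0.001, 0, 0, 0, -0.001, 0, -0.0005, 0]
}}

```text
clock: 16.25
ee_pos: [0.6158, 0.1464, 0.0777]
tcp_rot: [[-0.016, 1.0, -0.0], [1.0, 0.016, -0.0], [-0.0, -0.0, -1.0]]
contact_force: [0.4, 0.6, 0.4]
finger_gap: 0.0001
```

Emit:
{"api": "arm_command", "payload": {
  "series": [-0.001, 0, -0.0007, 0, -0.001, 0, -0.0007, 0]
}}

```text
clock: 16.42
ee_pos: [0.6158, 0.145, 0.0789]
tcp_rot: [[-0.016, 1.0, -0.0], [1.0, 0.016, 0.001], [0.001, -0.0, -1.0]]
contact_force: [-0.1, 2.1, -1.6]
finger_gap: 0.0003
```

Contact is made, with fy +2.1 N. I follow the arc.

Emit:
{"api": "arm_command", "payload": {
  "series": [-0.002, 0, -0.0016, 0, -0.002, 0, -0.0015, 0, -0.002, 0, -0.0014, 0, -0.002, 0, -0.0013, 0]
}}

```text
clock: 16.75
ee_pos: [0.616, 0.1369, 0.0853]
tcp_rot: [[-0.016, 1.0, -0.0], [1.0, 0.016, 0.001], [0.001, -0.0, -1.0]]
contact_force: [-0.6, 3.8, -0.0]
finger_gap: 0.0001
```

Emit:
{"api": "arm_command", "payload": {
  "series": [-0.002, 0, -0.0012, 0, -0.002, 0, -0.0011, 0, -0.002, 0, -0.001, 0, -0.002, 0, -0.0009, 0]
}}

```text
clock: 17.08
ee_pos: [0.6166, 0.1286, 0.0898]
tcp_rot: [[-0.016, 1.0, 0.001], [1.0, 0.016, 0.0], [0.0, 0.001, -1.0]]
contact_force: [-1.4, 3.8, 3.2]
finger_gap: 0.0
```

Emit:
{"api": "arm_command", "payload": {
  "series": [-0.002, 0, -0.0009, 0, -0.002, 0, -0.0008, 0, -0.002, 0, -0.0007, 0, -0.002, 0, -0.0006, 0]
}}

```text
clock: 17.42
ee_pos: [0.6169, 0.1201, 0.0924]
tcp_rot: [[-0.016, 1.0, 0.001], [1.0, 0.016, -0.0], [-0.0, 0.001, -1.0]]
contact_force: [-0.8, 3.3, 2.2]
finger_gap: -0.0003
```

Emit:
{"api": "arm_command", "payload": {
  "series": [-0.0015, 0, -0.0004, 0, -0.0015, 0, -0.0004, 0, -0.001, 0, -0.0003, 0]
}}

```text
clock: 17.67
ee_pos: [0.6167, 0.1161, 0.0932]
tcp_rot: [[-0.016, 1.0, 0.0], [1.0, 0.016, -0.0], [-0.0, 0.0, -1.0]]
contact_force: [0.9, 2.7, 1.6]
finger_gap: -0.0002
```

Emit:
{"api": "arm_command", "payload": {
  "series": [-0.001, 0, -0.0002, 0, -0.001, 0, -0.0002, 0]
}}

```text
clock: 17.83
ee_pos: [0.6166, 0.1143, 0.0935]
tcp_rot: [[-0.016, 1.0, 0.0], [1.0, 0.016, -0.0], [-0.0, 0.0, -1.0]]
contact_force: [1.0, 3.0, 2.1]
finger_gap: -0.0002
```

Emit:
{"api": "arm_command", "payload": {
  "series": [-0.001, 0, -0.0002, 0, -0.001, 0, -0.0002, 0]
}}

```text
clock: 18.0
ee_pos: [0.6165, 0.1124, 0.0939]
tcp_rot: [[-0.016, 1.0, -0.0], [1.0, 0.016, -0.0], [-0.0, -0.0, -1.0]]
contact_force: [0.6, 3.4, 1.7]
finger_gap: -0.0
```

Emit:
{"api": "arm_command", "payload": {
  "series": [-0.001, 0, -0.0002, 0, -0.001, 0, -0.0002, 0]
}}

```text
clock: 18.17
ee_pos: [0.6165, 0.1105, 0.0944]
tcp_rot: [[-0.016, 1.0, -0.0], [1.0, 0.016, 0.0], [0.0, -0.0, -1.0]]
contact_force: [0.4, 2.0, 2.1]
finger_gap: 0.0
```

Emit:
{"api": "arm_command", "payload": {
  "series": [-0.001, 0, -0.0002, 0, -0.0008, 0, -0.0001, 0]
}}

```text
clock: 18.33
ee_pos: [0.6165, 0.1087, 0.0947]
tcp_rot: [[-0.016, 1.0, -0.0], [1.0, 0.016, 0.0], [0.0, -0.0, -1.0]]
contact_force: [0.4, 2.7, 2.3]
finger_gap: -0.0002
```

Emit:
{"api": "arm_command", "payload": {
  "series": [-0.0008, 0, -0.0001, 0, -0.0008, 0, -0.0001, 0]
}}

```text
clock: 18.5
ee_pos: [0.6164, 0.1071, 0.0948]
tcp_rot: [[-0.016, 1.0, -0.0], [1.0, 0.016, -0.0], [-0.0, -0.0, -1.0]]
contact_force: [1.0, 2.3, 1.8]
finger_gap: 0.0002
```

Emit:
{"api": "arm_command", "payload": {
  "series": [-0.0008, 0, -0.0001, 0, -0.0008, 0, -0.0001, 0]
}}

```text
clock: 18.67
ee_pos: [0.6165, 0.1055, 0.095]
tcp_rot: [[-0.016, 1.0, -0.0], [1.0, 0.016, 0.0], [0.0, -0.0, -1.0]]
contact_force: [-0.3, 2.7, 2.2]
finger_gap: -0.0002
```

Emit:
{"api": "arm_command", "payload": {
  "series": [-0.0008, 0, -0.0001, 0, -0.0008, 0, -0.0001, 0]
}}

```text
clock: 18.83
ee_pos: [0.6165, 0.1039, 0.0952]
tcp_rot: [[-0.016, 1.0, -0.0], [1.0, 0.016, 0.0], [0.0, -0.0, -1.0]]
contact_force: [-0.5, 3.2, 2.8]
finger_gap: -0.0001
```

Run:
```python
from h import *
s=bot.get_state(); print(s['clock'],s['ee_pos'],s['contact_force'],s['ft_torque'])
```

```text
18.8333 [0.61652492 0.1038917  0.09524337] [-0.54714147  3.19921865  2.82846182] [0.56548969 0.00817477 0.05671919]
```

Emit:
{"api": "arm_command", "payload": {
  "series": [-0.0008, 0, -0.0002, 0, -0.0008, 0, -0.0001, 0]
}}

```text
clock: 19.0
ee_pos: [0.6165, 0.1027, 0.0955]
tcp_rot: [[-0.016, 1.0, -0.0], [1.0, 0.016, 0.001], [0.001, -0.0, -1.0]]
contact_force: [0.3, 5.2, 2.5]
finger_gap: 0.0
```

Emit:
{"api": "arm_command", "payload": {
  "series": [-0.0008, 0, -0.0001, 0, -0.0008, 0, -0.0001, 0]
}}

```text
clock: 19.17
ee_pos: [0.6165, 0.1016, 0.0957]
tcp_rot: [[-0.016, 1.0, -0.0], [1.0, 0.016, 0.002], [0.002, -0.0, -1.0]]
contact_force: [0.1, 6.3, 1.6]
finger_gap: 0.0
```

Emit:
{"api": "arm_command", "payload": {
  "series": [-0.0008, 0, -0.0001, 0, -0.0008, 0, 0, 0]
}}

```text
clock: 19.33
ee_pos: [0.6166, 0.1007, 0.0959]
tcp_rot: [[-0.016, 1.0, -0.0], [1.0, 0.016, 0.003], [0.003, -0.0, -1.0]]
contact_force: [0.2, 8.4, 1.8]
finger_gap: 0.0004
```

Emit:
{"api": "arm_command", "payload": {
  "series": [-0.0008, 0, 0, 0, -0.0008, 0, 0, 0]
}}

```text
clock: 19.5
ee_pos: [0.6166, 0.0997, 0.096]
tcp_rot: [[-0.016, 1.0, -0.0], [1.0, 0.016, 0.004], [0.004, 0.0, -1.0]]
contact_force: [-0.7, 9.4, 3.9]
finger_gap: 0.0004
```

Emit:
{"api": "arm_command", "payload": {
  "series": [0, 0, 0, 0, 0, 0, 0, 0]
}}

```text
clock: 19.67
ee_pos: [0.6166, 0.0997, 0.096]
tcp_rot: [[-0.016, 1.0, -0.0], [1.0, 0.016, 0.004], [0.004, 0.0, -1.0]]
contact_force: [-0.1, 8.5, 2.2]
finger_gap: -0.0
```

The left lever is firmly home at about 8.5 N. I back off, rise and cross to the right lever.

Emit:
{"api": "arm_command", "payload": {
  "series": [0.001, 0, 0, 0, 0.002, 0, 0, 0, 0.006, 0, 0, 0, 0.01, 0, 0, 0, 0, 0, -0.02, 0, 0, 0, -0.03, 0, 0, 0, -0.025, 0, 0, 0, -0.01, 0]
}}

```text
clock: 20.33
ee_pos: [0.6185, 0.1166, 0.1848]
tcp_rot: [[-0.016, 1.0, 0.006], [1.0, 0.016, -0.001], [-0.001, 0.006, -1.0]]
contact_force: [0.6, -0.2, 0.7]
finger_gap: 0.0001
```

Emit:
{"api": "arm_command", "payload": {
  "series": [-0.02, 0, 0, 0, -0.04, 0, 0, 0, -0.04, 0, 0, 0, -0.04, 0, 0, 0, -0.04, 0, 0, 0, -0.04, 0, 0, 0, -0.04, 0, 0, 0, -0.018, 0, 0, 0]
}}

```text
clock: 21.0
ee_pos: [0.6198, -0.1667, 0.1796]
tcp_rot: [[-0.012, 1.0, -0.002], [1.0, 0.012, -0.003], [-0.003, -0.002, -1.0]]
contact_force: [0.7, -0.1, 0.4]
finger_gap: -0.0001
```

Emit:
{"api": "arm_command", "payload": {
  "series": [0, 0, 0, 0, 0, 0, 0, 0, 0, 0, 0, 0]
}}

```text
clock: 21.25
ee_pos: [0.6203, -0.1606, 0.1798]
tcp_rot: [[-0.016, 1.0, -0.002], [1.0, 0.016, 0.001], [0.001, -0.002, -1.0]]
contact_force: [-0.2, -0.0, 0.2]
finger_gap: -0.0004
```

Run:
```python
from h import *
c=snap('wrist','w16.png'); s=bot.get_state(); print(s['clock'],s['ee_pos'],yawof(s['tcp_rot']),s['contact_force'])
print(proj(c,[.6193,-.1322,.1052]))
plan([.6193,-.163,.079],.016,8,dec=3)
```

```text
21.3 [ 0.62049755 -0.1600186   0.18005388] 0.01721559418156034 [-1.01237001  0.69660305  0.90452279]
[278.00459208 177.35530936]
[-0.0, -0.0, 0.013, 0.0002, -0.0, -0.0, 0.013, 0.0001, -0.0, -0.0, 0.013, 0.0002, -0.001, -0.0, 0.012, 0.0001, -0.0, -0.0, 0.013, 0.0002, -0.001, -0.0, 0.012, 0.0001, -0.0, -0.001, 0.013, 0.0002, -0.001, -0.0, 0.012, 0.0001]
end [ 0.6195 -0.163   0.0791] 0.016015594181560348
```

View pics/w16.png

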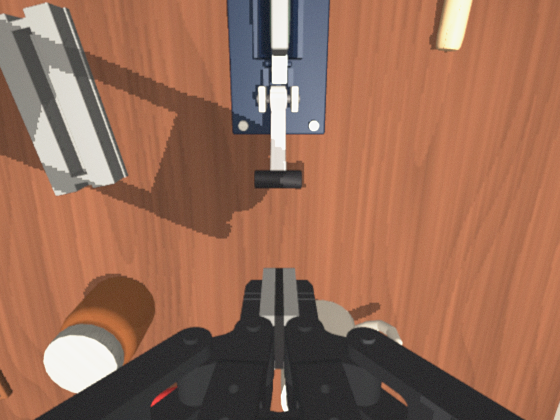

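The right bar is at (278,179), as predicted. I lower outside it.

Emit:
{"api": "arm_command", "payload": {
  "series": [0, 0, 0.012, 0, 0, 0, 0.015, 0, -0.001, 0, 0.017, 0, -0.001, 0, 0.017, 0, -0.001, 0, 0.017, 0, 0, 0, 0.012, 0, 0, 0, 0.01, 0, 0, 0, 0, 0]
}}

```text
clock: 21.97
ee_pos: [0.619, -0.1628, 0.0776]
tcp_rot: [[-0.017, 1.0, -0.005], [1.0, 0.017, 0.002], [0.002, -0.005, -1.0]]
contact_force: [0.1, 0.6, -0.9]
finger_gap: 0.0001
```

Emit:
{"api": "arm_command", "payload": {
  "series": [0, 0, 0, 0, 0.003, 0, 0, 0, 0.003, 0, 0, 0, 0.002, 0, 0, 0]
}}

```text
clock: 22.3
ee_pos: [0.6217, -0.1563, 0.0822]
tcp_rot: [[-0.016, 1.0, 0.002], [1.0, 0.016, -0.001], [-0.001, 0.002, -1.0]]
contact_force: [-0.5, -0.1, 0.4]
finger_gap: -0.0001
```

Emit:
{"api": "arm_command", "payload": {
  "series": [0.001, 0, 0, 0, 0.001, 0, 0, 0]
}}

```text
clock: 22.47
ee_pos: [0.6212, -0.1543, 0.0816]
tcp_rot: [[-0.016, 1.0, 0.001], [1.0, 0.016, -0.0], [-0.0, 0.001, -1.0]]
contact_force: [-0.1, -0.5, 0.6]
finger_gap: -0.0
```

Emit:
{"api": "arm_command", "payload": {
  "series": [0.001, 0, 0, 0, 0.001, 0, 0, 0]
}}

```text
clock: 22.63
ee_pos: [0.6208, -0.1524, 0.0811]
tcp_rot: [[-0.016, 1.0, 0.0], [1.0, 0.016, -0.0], [-0.0, 0.0, -1.0]]
contact_force: [-0.2, 0.6, -0.1]
finger_gap: -0.0
```

Emit:
{"api": "arm_command", "payload": {
  "series": [0.001, 0, 0, 0, 0.001, 0, 0, 0]
}}

```text
clock: 22.8
ee_pos: [0.6208, -0.1515, 0.0811]
tcp_rot: [[-0.016, 1.0, 0.0], [1.0, 0.016, -0.002], [-0.002, 0.0, -1.0]]
contact_force: [-0.7, -5.0, 0.2]
finger_gap: -0.0002
```

Emit:
{"api": "arm_command", "payload": {
  "series": [0.001, 0, -0.0003, 0, 0.001, 0, -0.0005, 0]
}}

```text
clock: 22.97
ee_pos: [0.6208, -0.1499, 0.0823]
tcp_rot: [[-0.016, 1.0, 0.0], [1.0, 0.016, -0.002], [-0.002, 0.0, -1.0]]
contact_force: [-2.3, -5.5, 3.4]
finger_gap: 0.0
```

Emit:
{"api": "arm_command", "payload": {
  "series": [0.0015, 0, -0.0011, 0, 0.0015, 0, -0.001, 0]
}}

```text
clock: 23.13
ee_pos: [0.6208, -0.147, 0.0847]
tcp_rot: [[-0.016, 1.0, 0.001], [1.0, 0.016, -0.002], [-0.002, 0.001, -1.0]]
contact_force: [-1.6, -5.8, 2.9]
finger_gap: -0.0
```

Emit:
{"api": "arm_command", "payload": {
  "series": [0.0015, 0, -0.0012, 0, 0.002, 0, -0.0014, 0, 0.002, 0, -0.0013, 0]
}}

```text
clock: 23.38
ee_pos: [0.6207, -0.1413, 0.0887]
tcp_rot: [[-0.016, 1.0, 0.001], [1.0, 0.016, -0.002], [-0.002, 0.001, -1.0]]
contact_force: [-1.2, -4.1, 2.6]
finger_gap: 0.0002
```

Emit:
{"api": "arm_command", "payload": {
  "series": [0.002, 0, -0.0011, 0, 0.002, 0, -0.001, 0, 0.002, 0, -0.0009, 0]
}}

```text
clock: 23.63
ee_pos: [0.6211, -0.1342, 0.0914]
tcp_rot: [[-0.016, 1.0, 0.002], [1.0, 0.016, -0.001], [-0.001, 0.002, -1.0]]
contact_force: [0.4, -3.2, 3.6]
finger_gap: -0.0001
```

Emit:
{"api": "arm_command", "payload": {
  "series": [0.002, 0, -0.0008, 0, 0.002, 0, -0.0007, 0, 0.002, 0, -0.0006, 0]
}}

```text
clock: 23.88
ee_pos: [0.6207, -0.1275, 0.0929]
tcp_rot: [[-0.016, 1.0, 0.001], [1.0, 0.016, 0.0], [0.0, 0.001, -1.0]]
contact_force: [1.1, -3.2, 2.1]
finger_gap: 0.0001
```

Emit:
{"api": "arm_command", "payload": {
  "series": [0.0012, 0, -0.0005, 0, 0.0012, 0, -0.0004, 0, 0.001, 0, -0.0003, 0]
}}

```text
clock: 24.13
ee_pos: [0.6204, -0.1241, 0.0939]
tcp_rot: [[-0.016, 1.0, 0.0], [1.0, 0.016, 0.0], [0.0, 0.0, -1.0]]
contact_force: [1.4, -2.3, 1.6]
finger_gap: 0.0003
```

Emit:
{"api": "arm_command", "payload": {
  "series": [0.001, 0, -0.0003, 0, 0.001, 0, -0.0002, 0]
}}

```text
clock: 24.3
ee_pos: [0.6204, -0.1224, 0.0945]
tcp_rot: [[-0.016, 1.0, 0.0], [1.0, 0.016, 0.0], [0.0, 0.0, -1.0]]
contact_force: [1.7, -1.8, 2.1]
finger_gap: 0.0
```

Emit:
{"api": "arm_command", "payload": {
  "series": [0.001, 0, -0.0002, 0, 0.001, 0, -0.0002, 0]
}}

```text
clock: 24.47
ee_pos: [0.6204, -0.1206, 0.095]
tcp_rot: [[-0.016, 1.0, 0.0], [1.0, 0.016, -0.0], [-0.0, 0.0, -1.0]]
contact_force: [1.4, -3.4, 2.0]
finger_gap: 0.0004
```

Emit:
{"api": "arm_command", "payload": {
  "series": [0.0008, 0, -0.0002, 0, 0.0008, 0, -0.0002, 0]
}}

```text
clock: 24.63
ee_pos: [0.6203, -0.119, 0.0954]
tcp_rot: [[-0.016, 1.0, 0.0], [1.0, 0.016, -0.0], [-0.0, 0.0, -1.0]]
contact_force: [1.4, -3.2, 2.8]
finger_gap: 0.0
```

Emit:
{"api": "arm_command", "payload": {
  "series": [0.0008, 0, -0.0001, 0, 0.0008, 0, -0.0001, 0]
}}

```text
clock: 24.8
ee_pos: [0.6201, -0.1174, 0.0955]
tcp_rot: [[-0.016, 1.0, -0.0], [1.0, 0.016, -0.0], [-0.0, -0.0, -1.0]]
contact_force: [0.9, -3.3, 2.8]
finger_gap: -0.0002
```

Emit:
{"api": "arm_command", "payload": {
  "series": [0.0008, 0, -0.0002, 0, 0.0008, 0, -0.0001, 0]
}}

```text
clock: 24.97
ee_pos: [0.62, -0.1157, 0.0958]
tcp_rot: [[-0.016, 1.0, -0.0], [1.0, 0.016, 0.0], [0.0, -0.0, -1.0]]
contact_force: [0.1, -3.3, 3.3]
finger_gap: 0.0002
```

Emit:
{"api": "arm_command", "payload": {
  "series": [0.0008, 0, -0.0001, 0, 0.0008, 0, -0.0001, 0]
}}

```text
clock: 25.13
ee_pos: [0.62, -0.1141, 0.0959]
tcp_rot: [[-0.016, 1.0, -0.0], [1.0, 0.016, 0.0], [0.0, -0.0, -1.0]]
contact_force: [-0.1, -4.0, 2.3]
finger_gap: 0.0001
```

Emit:
{"api": "arm_command", "payload": {
  "series": [0.0008, 0, -0.0001, 0, 0.0008, 0, -0.0001, 0]
}}

```text
clock: 25.3
ee_pos: [0.6199, -0.1125, 0.0961]
tcp_rot: [[-0.016, 1.0, -0.0], [1.0, 0.016, 0.0], [0.0, -0.0, -1.0]]
contact_force: [0.6, -3.5, 3.1]
finger_gap: 0.0001
```

Emit:
{"api": "arm_command", "payload": {
  "series": [0.0008, 0, -0.0001, 0, 0.0008, 0, 0, 0]
}}

```text
clock: 25.47
ee_pos: [0.6199, -0.1108, 0.0963]
tcp_rot: [[-0.016, 1.0, -0.0], [1.0, 0.016, 0.0], [0.0, -0.0, -1.0]]
contact_force: [0.4, -3.4, 2.2]
finger_gap: -0.0001
```

Emit:
{"api": "arm_command", "payload": {
  "series": [0.0008, 0, 0, 0, 0.0008, 0, 0, 0]
}}

```text
clock: 25.63
ee_pos: [0.6199, -0.1093, 0.0962]
tcp_rot: [[-0.016, 1.0, -0.0], [1.0, 0.016, 0.0], [0.0, -0.0, -1.0]]
contact_force: [0.0, -4.1, 2.4]
finger_gap: 0.0001
```

Emit:
{"api": "arm_command", "payload": {
  "series": [0.0008, 0, 0, 0, 0.0008, 0, 0, 0]
}}

```text
clock: 25.8
ee_pos: [0.6199, -0.1077, 0.0962]
tcp_rot: [[-0.016, 1.0, -0.0], [1.0, 0.016, 0.0], [0.0, -0.0, -1.0]]
contact_force: [0.1, -3.7, 2.5]
finger_gap: 0.0001
```

Emit:
{"api": "arm_command", "payload": {
  "series": [0.0008, 0, 0, 0, 0.0008, 0, 0, 0]
}}

```text
clock: 25.97
ee_pos: [0.6199, -0.1061, 0.0963]
tcp_rot: [[-0.016, 1.0, -0.0], [1.0, 0.016, 0.0], [0.0, -0.0, -1.0]]
contact_force: [-0.3, -2.7, 1.9]
finger_gap: 0.0
```

Emit:
{"api": "arm_command", "payload": {
  "series": [0.0008, 0, 0, 0, 0.0008, 0, 0, 0]
}}

```text
clock: 26.13
ee_pos: [0.6199, -0.1045, 0.0962]
tcp_rot: [[-0.016, 1.0, -0.0], [1.0, 0.016, 0.0], [0.0, -0.0, -1.0]]
contact_force: [-0.8, -3.4, 3.0]
finger_gap: -0.0
```

Emit:
{"api": "arm_command", "payload": {
  "series": [0.0008, 0, 0, 0, 0.0008, 0, 0, 0]
}}

```text
clock: 26.3
ee_pos: [0.6199, -0.1029, 0.0963]
tcp_rot: [[-0.016, 1.0, -0.0], [1.0, 0.016, -0.0], [0.0, -0.0, -1.0]]
contact_force: [-0.7, -3.8, 2.7]
finger_gap: -0.0001
```

Emit:
{"api": "arm_command", "payload": {
  "series": [0.0008, 0, 0, 0, 0.0008, 0, 0, 0]
}}

```text
clock: 26.47
ee_pos: [0.6199, -0.1013, 0.0963]
tcp_rot: [[-0.016, 1.0, -0.0], [1.0, 0.016, -0.0], [-0.0, -0.0, -1.0]]
contact_force: [-0.1, -4.4, 2.6]
finger_gap: 0.0001
```

Emit:
{"api": "arm_command", "payload": {
  "series": [0.0008, 0, 0, 0, 0.0008, 0, 0, 0]
}}

```text
clock: 26.63
ee_pos: [0.6199, -0.0997, 0.0963]
tcp_rot: [[-0.016, 1.0, -0.0], [1.0, 0.016, -0.0], [-0.0, -0.0, -1.0]]
contact_force: [-1.2, -3.0, 3.7]
finger_gap: -0.0
```

Emit:
{"api": "arm_command", "payload": {
  "series": [0.0008, 0, 0.0001, 0, 0.0008, 0, 0.0001, 0]
}}

```text
clock: 26.8
ee_pos: [0.6199, -0.0981, 0.0961]
tcp_rot: [[-0.016, 1.0, 0.0], [1.0, 0.016, -0.0], [-0.0, 0.0, -1.0]]
contact_force: [-0.0, -4.0, 2.9]
finger_gap: -0.0
```

Emit:
{"api": "arm_command", "payload": {
  "series": [0.0008, 0, 0.0001, 0, 0.0008, 0, 0.0001, 0]
}}

```text
clock: 26.97
ee_pos: [0.6199, -0.0968, 0.096]
tcp_rot: [[-0.016, 1.0, 0.0], [1.0, 0.016, -0.001], [-0.001, 0.0, -1.0]]
contact_force: [-0.4, -4.6, 3.1]
finger_gap: 0.0002
```

Emit:
{"api": "arm_command", "payload": {
  "series": [0.0008, 0, 0.0001, 0, 0.0008, 0, 0.0001, 0]
}}

```text
clock: 27.13
ee_pos: [0.6199, -0.0959, 0.096]
tcp_rot: [[-0.016, 1.0, 0.0], [1.0, 0.016, -0.002], [-0.002, 0.0, -1.0]]
contact_force: [-1.1, -6.8, 4.0]
finger_gap: 0.0003
```

Emit:
{"api": "arm_command", "payload": {
  "series": [0.0008, 0, 0.0001, 0, 0.0004, 0, 0.0001, 0]
}}

```text
clock: 27.3
ee_pos: [0.6199, -0.0952, 0.096]
tcp_rot: [[-0.016, 1.0, 0.0], [1.0, 0.016, -0.003], [-0.003, 0.0, -1.0]]
contact_force: [-1.3, -7.7, 5.3]
finger_gap: 0.0002
```

Emit:
{"api": "arm_command", "payload": {
  "series": [0.0006, 0, 0.0001, 0, 0, 0, 0, 0]
}}

```text
clock: 27.47
ee_pos: [0.6199, -0.0949, 0.096]
tcp_rot: [[-0.016, 1.0, 0.0], [1.0, 0.016, -0.003], [-0.003, 0.0, -1.0]]
contact_force: [-1.5, -7.6, 4.2]
finger_gap: -0.0002
```

Emit:
{"api": "arm_command", "payload": {
  "series": [0, 0, 0, 0, 0, 0, 0, 0]
}}

```text
clock: 27.63
ee_pos: [0.6199, -0.0949, 0.096]
tcp_rot: [[-0.016, 1.0, 0.0], [1.0, 0.016, -0.003], [-0.003, 0.0, -1.0]]
contact_force: [-2.1, -7.6, 4.4]
finger_gap: 0.0001
```

Emit:
{"api": "arm_command", "payload": {
  "series": [0.0006, 0, 0.0001, 0, 0, 0, 0, 0]
}}

```text
clock: 27.8
ee_pos: [0.6199, -0.0945, 0.0959]
tcp_rot: [[-0.016, 1.0, 0.0], [1.0, 0.016, -0.003], [-0.003, 0.0, -1.0]]
contact_force: [-1.5, -7.9, 5.4]
finger_gap: 0.0002
```

Emit:
{"api": "arm_command", "payload": {
  "series": [0, 0, 0, 0]
}}

```text
clock: 27.88
ee_pos: [0.6199, -0.0945, 0.096]
tcp_rot: [[-0.016, 1.0, 0.0], [1.0, 0.016, -0.003], [-0.003, 0.0, -1.0]]
contact_force: [-2.8, -8.3, 4.5]
finger_gap: 0.0
```

The right lever is firmly home at about 8.3 N. I back off and recheck the left lever, since drawing the right end down may have eased it.

Emit:
{"api": "arm_command", "payload": {
  "series": [-0.001, 0, 0, 0, -0.002, 0, 0, 0, -0.006, 0, 0, 0, -0.01, 0, 0, 0, 0, 0, -0.02, 0, 0, 0, -0.03, 0, 0, 0, -0.025, 0, 0, 0, -0.01, 0]
}}

```text
clock: 28.55
ee_pos: [0.622, -0.112, 0.1838]
tcp_rot: [[-0.016, 1.0, 0.005], [1.0, 0.016, -0.001], [-0.001, 0.005, -1.0]]
contact_force: [-0.1, -0.4, 1.1]
finger_gap: 0.0
```

Emit:
{"api": "arm_command", "payload": {
  "series": [0.015, 0, 0, 0, 0.035, 0, 0, 0, 0.038, 0, 0, 0, 0.038, 0, 0, 0, 0.038, 0, 0, 0, 0.035, 0, 0, 0, 0.025, 0, 0, 0, 0, 0, 0, 0]
}}

```text
clock: 29.22
ee_pos: [0.6136, 0.119, 0.1773]
tcp_rot: [[-0.022, 1.0, -0.005], [1.0, 0.022, 0.003], [0.003, -0.005, -1.0]]
contact_force: [-1.2, -0.6, 0.9]
finger_gap: -0.0001
```

Emit:
{"api": "arm_command", "payload": {
  "series": [0, 0, 0, 0, 0, 0, 0, 0]
}}

```text
clock: 29.38
ee_pos: [0.6152, 0.1127, 0.1783]
tcp_rot: [[-0.017, 1.0, -0.003], [1.0, 0.017, -0.0], [-0.0, -0.003, -1.0]]
contact_force: [0.6, 0.4, -0.6]
finger_gap: 0.0001
```

Run:
```python
from h import *
c=snap('wrist','w17.png');b=snap('scene','s17.png'); s=bot.get_state(); print(s['clock'],s['ee_pos'],yawof(s['tcp_rot']),s['contact_force'])
f=lambda i,y,x,h,w:cv2.resize(i['pixels'][y:y+h,x:x+w],(400,300),interpolation=cv2.INTER_CUBIC)
cv2.imwrite('pics/crop17.png',np.hstack([f(b,225,230,75,100),f(c,0,0,420,560)]))
```

```text
29.4833 [0.61594932 0.11150378 0.17917822] 0.014704362933051184 [ 0.30844894  0.2719568  -0.60101262]
```

View pics/crop17.png

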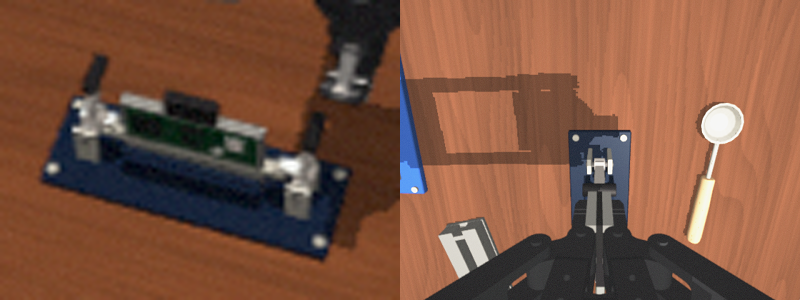

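Emit:
{"api": "arm_command", "payload": {
  "series": [0.002, 0, 0.01, 0, 0, 0, 0.016, 0, 0, 0, 0.018, 0, 0, 0, 0.018, 0, 0, 0, 0.013, 0, 0, 0, 0.008, 0, 0, 0, 0, 0, 0, 0, 0, 0]
}}

```text
clock: 30.15
ee_pos: [0.6164, 0.1141, 0.0969]
tcp_rot: [[-0.015, 1.0, -0.001], [1.0, 0.015, -0.0], [-0.0, -0.001, -1.0]]
contact_force: [-0.5, 0.2, -0.2]
finger_gap: -0.0004
```

Emit:
{"api": "arm_command", "payload": {
  "series": [-0.002, 0, 0, 0, -0.002, 0, 0, 0, -0.002, 0, 0, 0, -0.002, 0, 0, 0, 0, 0, 0, 0]
}}

```text
clock: 30.57
ee_pos: [0.617, 0.106, 0.0979]
tcp_rot: [[-0.016, 1.0, 0.001], [1.0, 0.016, -0.0], [-0.0, 0.001, -1.0]]
contact_force: [0.2, -0.3, 0.1]
finger_gap: 0.0001
```

Emit:
{"api": "arm_command", "payload": {
  "series": [-0.001, 0, 0, 0, -0.001, 0, 0, 0]
}}

```text
clock: 30.73
ee_pos: [0.6167, 0.1044, 0.0974]
tcp_rot: [[-0.016, 1.0, 0.0], [1.0, 0.016, 0.0], [0.0, 0.0, -1.0]]
contact_force: [0.5, 0.1, 0.4]
finger_gap: -0.0005
```

Emit:
{"api": "arm_command", "payload": {
  "series": [-0.0008, 0, 0, 0, -0.0008, 0, 0, 0]
}}

```text
clock: 30.9
ee_pos: [0.6166, 0.1028, 0.0973]
tcp_rot: [[-0.016, 1.0, -0.0], [1.0, 0.016, 0.0], [0.0, -0.0, -1.0]]
contact_force: [-0.2, -0.0, 0.5]
finger_gap: -0.0
```

Emit:
{"api": "arm_command", "payload": {
  "series": [-0.0008, 0, 0, 0, -0.0008, 0, 0, 0]
}}

```text
clock: 31.07
ee_pos: [0.6166, 0.1024, 0.0973]
tcp_rot: [[-0.016, 1.0, 0.0], [1.0, 0.016, 0.002], [0.002, 0.0, -1.0]]
contact_force: [-0.5, 4.7, 0.9]
finger_gap: -0.0
```

Emit:
{"api": "arm_command", "payload": {
  "series": [-0.0008, 0, 0, 0, -0.0004, 0, 0, 0]
}}

```text
clock: 31.23
ee_pos: [0.6166, 0.1015, 0.0974]
tcp_rot: [[-0.016, 1.0, 0.0], [1.0, 0.016, 0.003], [0.003, 0.0, -1.0]]
contact_force: [-0.4, 6.1, 0.9]
finger_gap: 0.0
```

Emit:
{"api": "arm_command", "payload": {
  "series": [-0.0005, 0, 0, 0, -0.0005, 0, 0, 0]
}}

```text
clock: 31.4
ee_pos: [0.6167, 0.101, 0.0975]
tcp_rot: [[-0.016, 1.0, 0.0], [1.0, 0.016, 0.003], [0.003, 0.0, -1.0]]
contact_force: [-0.8, 7.2, 1.5]
finger_gap: 0.0001
```

Emit:
{"api": "arm_command", "payload": {
  "series": [-0.0005, 0, 0, 0, -0.0005, 0, 0, 0]
}}

```text
clock: 31.57
ee_pos: [0.6167, 0.1004, 0.0976]
tcp_rot: [[-0.016, 1.0, 0.0], [1.0, 0.016, 0.004], [0.004, 0.0, -1.0]]
contact_force: [-0.6, 8.2, 1.3]
finger_gap: -0.0002
```

Emit:
{"api": "arm_command", "payload": {
  "series": [-0.0005, 0, 0, 0, 0, 0, 0, 0]
}}

```text
clock: 31.73
ee_pos: [0.6167, 0.1001, 0.0977]
tcp_rot: [[-0.016, 1.0, 0.0], [1.0, 0.016, 0.004], [0.004, 0.0, -1.0]]
contact_force: [-0.8, 7.8, 0.7]
finger_gap: -0.0003
```

Emit:
{"api": "arm_command", "payload": {
  "series": [0, 0, 0, 0]
}}

```text
clock: 31.82
ee_pos: [0.6167, 0.1001, 0.0976]
tcp_rot: [[-0.016, 1.0, 0.0], [1.0, 0.016, 0.004], [0.004, 0.0, -1.0]]
contact_force: [-0.6, 8.0, 2.0]
finger_gap: -0.0005
```

Emit:
{"api": "arm_command", "payload": {
  "series": [-0.0005, 0, 0, 0, -0.0003, 0, 0, 0, 0, 0, 0, 0]
}}

```text
clock: 32.07
ee_pos: [0.6167, 0.0997, 0.0977]
tcp_rot: [[-0.016, 1.0, 0.0], [1.0, 0.016, 0.005], [0.005, 0.0, -1.0]]
contact_force: [-1.1, 9.5, 1.2]
finger_gap: 0.0003
```

Emit:
{"api": "arm_command", "payload": {
  "series": [0.001, 0, 0, 0, 0.002, 0, 0, 0, 0.006, 0, 0, 0, 0.01, 0, 0, 0, 0, 0, -0.02, 0, 0, 0, -0.03, 0, 0, 0, -0.025, 0, 0, 0, -0.01, 0]
}}

```text
clock: 32.73
ee_pos: [0.6189, 0.116, 0.1867]
tcp_rot: [[-0.016, 1.0, 0.007], [1.0, 0.016, -0.001], [-0.001, 0.007, -1.0]]
contact_force: [1.0, -0.2, 1.6]
finger_gap: -0.0002
```

Emit:
{"api": "arm_command", "payload": {
  "series": [-0.015, 0, 0, 0, -0.035, 0, 0, 0, -0.038, 0, 0, 0, -0.038, 0, 0, 0, -0.038, 0, 0, 0, -0.035, 0, 0, 0, -0.03, 0, 0, 0, 0, 0, 0, 0]
}}

```text
clock: 33.4
ee_pos: [0.6185, -0.1203, 0.1799]
tcp_rot: [[-0.009, 1.0, -0.003], [1.0, 0.009, -0.003], [-0.003, -0.003, -1.0]]
contact_force: [0.2, 0.2, 0.5]
finger_gap: -0.0002
```

Emit:
{"api": "arm_command", "payload": {
  "series": [0, 0, 0, 0, 0, 0, 0, 0, 0, 0, 0, 0]
}}

```text
clock: 33.65
ee_pos: [0.6194, -0.1122, 0.1811]
tcp_rot: [[-0.017, 1.0, -0.002], [1.0, 0.017, 0.001], [0.001, -0.002, -1.0]]
contact_force: [0.3, 0.8, 0.1]
finger_gap: -0.0002
```

Run:
```python
from h import *
c=snap('wrist','w18.png'); s=bot.get_state(); print(s['clock'],s['ee_pos'],yawof(s['tcp_rot']),s['contact_force'])
```

```text
33.7 [ 0.61964649 -0.11194229  0.1814864 ] 0.01753315368788105 [-0.76540184 -0.00266855 -0.16250482]
```

View pics/w18.png

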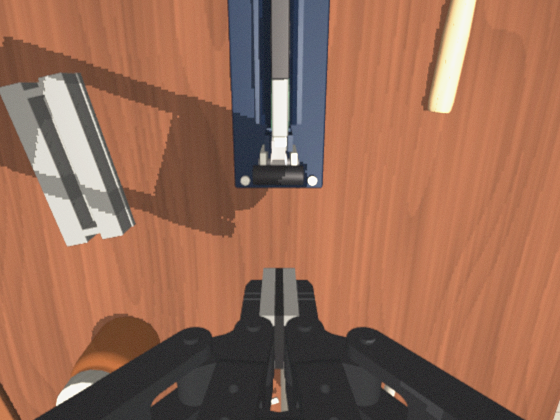

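The right lever is in, with its bar at (280,176). I touch it up once more too.

Emit:
{"api": "arm_command", "payload": {
  "series": [0, 0, 0.012, 0, 0, 0, 0.016, 0, 0, 0, 0.018, 0, 0, 0, 0.018, 0, 0, 0, 0.013, 0, 0, 0, 0.008, 0, 0, 0, 0, 0, 0, 0, 0, 0]
}}

```text
clock: 34.37
ee_pos: [0.62, -0.1128, 0.0969]
tcp_rot: [[-0.017, 1.0, -0.001], [1.0, 0.017, 0.0], [0.0, -0.001, -1.0]]
contact_force: [1.0, -0.1, -0.3]
finger_gap: -0.0001
```

Emit:
{"api": "arm_command", "payload": {
  "series": [0.002, 0, 0, 0, 0.003, 0, 0, 0, 0.003, 0, 0, 0, 0.002, 0, 0, 0, 0, 0, 0, 0]
}}

```text
clock: 34.78
ee_pos: [0.6202, -0.1027, 0.0979]
tcp_rot: [[-0.017, 1.0, 0.001], [1.0, 0.017, -0.0], [-0.0, 0.001, -1.0]]
contact_force: [-1.1, -0.3, 0.1]
finger_gap: 0.0002
```

Emit:
{"api": "arm_command", "payload": {
  "series": [0.001, 0, 0, 0, 0.001, 0, 0, 0]
}}

```text
clock: 34.95
ee_pos: [0.62, -0.1012, 0.0974]
tcp_rot: [[-0.016, 1.0, 0.0], [1.0, 0.016, -0.0], [-0.0, 0.0, -1.0]]
contact_force: [-0.1, 0.6, -0.2]
finger_gap: 0.0
```

Emit:
{"api": "arm_command", "payload": {
  "series": [0.0008, 0, 0, 0, 0.0008, 0, 0, 0]
}}

```text
clock: 35.12
ee_pos: [0.6199, -0.0996, 0.0973]
tcp_rot: [[-0.016, 1.0, -0.0], [1.0, 0.016, -0.0], [-0.0, -0.0, -1.0]]
contact_force: [0.4, -0.5, -0.8]
finger_gap: 0.0005
```

Emit:
{"api": "arm_command", "payload": {
  "series": [0.0008, 0, 0, 0, 0.0008, 0, 0, 0]
}}

```text
clock: 35.28
ee_pos: [0.6198, -0.098, 0.0972]
tcp_rot: [[-0.016, 1.0, -0.0], [1.0, 0.016, 0.0], [0.0, -0.0, -1.0]]
contact_force: [-0.7, 0.6, 0.2]
finger_gap: 0.0001
```

Emit:
{"api": "arm_command", "payload": {
  "series": [0.0006, 0, 0, 0, 0.0006, 0, 0, 0]
}}

```text
clock: 35.45
ee_pos: [0.6198, -0.0971, 0.0973]
tcp_rot: [[-0.016, 1.0, -0.0], [1.0, 0.016, -0.001], [-0.001, -0.0, -1.0]]
contact_force: [0.5, -1.1, -0.2]
finger_gap: -0.0
```

Emit:
{"api": "arm_command", "payload": {
  "series": [0.0006, 0, 0, 0, 0.0006, 0, 0, 0]
}}

```text
clock: 35.62
ee_pos: [0.6198, -0.0969, 0.0973]
tcp_rot: [[-0.016, 1.0, 0.0], [1.0, 0.016, -0.002], [-0.002, 0.0, -1.0]]
contact_force: [0.3, -5.4, -1.5]
finger_gap: 0.0002
```

Emit:
{"api": "arm_command", "payload": {
  "series": [0.0006, 0, 0, 0, 0.0006, 0, 0, 0]
}}

```text
clock: 35.78
ee_pos: [0.6198, -0.0959, 0.0973]
tcp_rot: [[-0.016, 1.0, 0.0], [1.0, 0.016, -0.002], [-0.002, 0.0, -1.0]]
contact_force: [-0.9, -6.5, -0.2]
finger_gap: -0.0001
```

Emit:
{"api": "arm_command", "payload": {
  "series": [0.0005, 0, 0, 0, 0.0005, 0, 0, 0]
}}

```text
clock: 35.95
ee_pos: [0.6198, -0.0953, 0.0973]
tcp_rot: [[-0.016, 1.0, 0.0], [1.0, 0.016, -0.003], [-0.003, 0.0, -1.0]]
contact_force: [-0.3, -7.0, -0.9]
finger_gap: 0.0002
```

Emit:
{"api": "arm_command", "payload": {
  "series": [0.0004, 0, 0, 0, 0, 0, 0, 0]
}}

```text
clock: 36.12
ee_pos: [0.6198, -0.0951, 0.0973]
tcp_rot: [[-0.016, 1.0, 0.0], [1.0, 0.016, -0.003], [-0.003, 0.0, -1.0]]
contact_force: [1.2, -7.6, -1.3]
finger_gap: -0.0002
```

Emit:
{"api": "arm_command", "payload": {
  "series": [0.0005, 0, 0, 0, 0.0005, 0, 0, 0, 0, 0, 0, 0]
}}

```text
clock: 36.37
ee_pos: [0.6198, -0.0945, 0.0973]
tcp_rot: [[-0.016, 1.0, 0.0], [1.0, 0.016, -0.004], [-0.004, 0.0, -1.0]]
contact_force: [-0.2, -7.9, -1.2]
finger_gap: 0.0002
```

Emit:
{"api": "arm_command", "payload": {
  "series": [0.0004, 0, 0, 0, 0, 0, 0, 0]
}}

```text
clock: 36.53
ee_pos: [0.6198, -0.0943, 0.0973]
tcp_rot: [[-0.016, 1.0, 0.0], [1.0, 0.016, -0.004], [-0.004, 0.0, -1.0]]
contact_force: [-0.2, -8.6, -0.8]
finger_gap: -0.0002
```

Emit:
{"api": "arm_command", "payload": {
  "series": [-0.001, 0, 0, 0, -0.002, 0, 0, 0, -0.006, 0, 0, 0, -0.01, 0, 0, 0, 0, 0, -0.02, 0, 0, 0, -0.03, 0, 0, 0, -0.025, 0, 0, 0, -0.02, 0]
}}

```text
clock: 37.2
ee_pos: [0.6209, -0.1109, 0.1947]
tcp_rot: [[-0.016, 1.0, 0.002], [1.0, 0.016, 0.0], [0.0, 0.002, -1.0]]
contact_force: [0.6, -0.4, 0.2]
finger_gap: -0.0
```

Emit:
{"api": "arm_command", "payload": {
  "series": [0, -0.02, -0.01, 0, 0, -0.03, -0.01, 0, 0, -0.03, -0.01, 0, 0, -0.03, 0, 0, 0, -0.03, 0, 0, 0, -0.02, 0, 0, 0, 0, 0, 0, 0, 0, 0, 0]
}}

```text
clock: 37.87
ee_pos: [0.4598, -0.1132, 0.2227]
tcp_rot: [[-0.015, 1.0, 0.001], [1.0, 0.015, 0.0], [0.0, 0.001, -1.0]]
contact_force: [1.0, 0.1, 0.3]
finger_gap: -0.0
```

Run:
```python
from h import *
c=snap('wrist','w19.png');b=snap('scene','s19.png');t=snap('top','t19.png'); s=bot.get_state(); print(s['clock'],s['ee_pos'],yawof(s['tcp_rot']),s['contact_force'])
f=lambda i,y,x,h,w:cv2.resize(i['pixels'][y:y+h,x:x+w],(400,300),interpolation=cv2.INTER_CUBIC)
cv2.imwrite('pics/crop19.png',np.vstack([np.hstack([f(b,225,230,75,100),f(t,148,212,80,106)]),np.hstack([f(c,0,0,420,560),f(b,0,0,420,560)])]))
```

```text
38.0167 [ 0.46115199 -0.11342824  0.22263681] 0.01613069332242579 [-1.04706362 -0.01518122  0.55579896]
```

View pics/crop19.png

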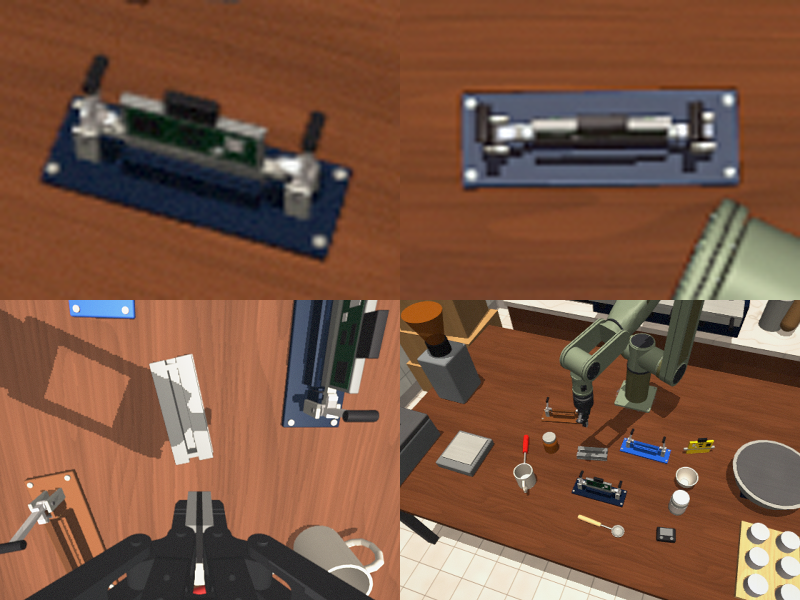

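Run:
```python
from h import *
s,t=load('s19'),load('t19')
D=np.array([.617,-.0037]);ay=np.array([-.016,1])
for n,a,b in [('R',(95,75),(694,118)),('L',(315,128),(486,118))]:
    X,e=tri((s,(230+a[0]*.25,225+a[1]*.25)),(t,(212+(b[0]-400)*.265,148+b[1]*.267)));ly=abs((X[:2]-D)@ay);print(n,X.round(4),np.round(e,4),'theta',.15+np.arctan2(ly-.084,X[2]-.043))
X,e=tri((s,(230+192*.25,225+97*.25)),(t,(212+200*.265,148+122*.267)));print('tab top',X,e)
X,e=tri((load('s14'),(230+193*.25,225+94*.25)),(load('t14'),(212+200*.265,148+122*.267)));print('before',X)
from plant import finish_job
print(finish_job())
```

```text
R [ 0.6178 -0.0797  0.1152] [0.0006 0.0006] theta 0.0405270641822172
L [0.6156 0.0845 0.1219] [0.003 0.003] theta 0.2032077414244192
tab top [ 0.61416552 -0.00625947  0.11582893] [np.float64(0.0007704604309546663), np.float64(0.0007704604309545978)]
before [ 0.61363938 -0.00597449  0.1193965 ]
the job is handed in; nothing more can be done
None
```

The card now stands in the dark socket with both levers swung in and holding it, and I handed the job in at about 38 s. No verdict was reported, and I could not measure the seat forces directly.

**Placing the card:** I took the green card from the grey rack, stood it in the slot and let go while both levers were still out. I then worked the left lever, then the right, and touched up each one again.

**Lever forces:** The final push was about 9.5 N on the left and 8.6 N on the right. No reading passed about 10.5 N, against the 14 N limit. I did not press the card by hand.

**Last checks:**
- **Levers:** they measure about 0.20 rad (left) and 0.04 rad (right), both below 0.4.
- **Card depth:** the tab top sits about 3.5 mm lower than when the card stood proud. That figure comes from coarse views at about 3 mm per pixel.
- **Card position:** the card looks upright and in line with the slot.
- **Robot and bystanders:** the arm was clear of everything, and the bystanders look unmoved in the pictures.

**What disagreed:**
- **Fingertip height:** the fingertips sit about 30 mm higher than the text says relative to the tool point. My first grasp therefore closed at the level of the tab top and made the card lean in its rack. A second, lower grasp righted it.
- **Right lever contact:** the fingers met the right lever about 3 mm sooner than measured.

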